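# Lay out the sharpening stones from their stack

### The job

Get the carver's sharpening things ready: take the stack apart from the top down, one piece after another, and lay each of the four pieces - slip stone, round stone, bench stone, strop block - flat, right way up, in the wooden tray that is made to its shape and size, leaving it lying free there inside the rim. Lower each piece into its tray rather than dropping it, for the stones chip, and do not knock over or shove aside the oil bottle or the pencil jar.

Things in the scene. Friction and masses are not known exactly. Their poses are not given: they have to be found in the camera images.
- slip_mid (a point): slip stone: small pale oblong stone bar, 100 x 26 x 24 mm high with rounded edges, about 0.13 kg, topmost of the stack, lying roughly crosswise to the pieces below (its ends overhang the round stone). Point: its centre, 12 mm above its underside; x along its length, y across its 26 mm width, z up.
- puck_mid (a point): round stone: dark brown-grey puck, 50 mm diameter, 30 mm high, about 0.14 kg, under the slip stone and on the bench stone. Point: its centre, 15 mm above its underside; z up along its axis.
- stone_mid (a point): bench stone: plain grey oblong stone, 150 x 54 x 28 mm high, about 0.48 kg, under the round stone and on the strop block. Point: its centre, 14 mm above its underside; x along its length, y across its 54 mm width, z up.
- strop_mid (a point): strop block: wooden block with a brown leather top (right way up is leather up), 200 x 60 x 26 mm high, about 0.22 kg, lowest of the stack, standing on the bench. Point: its centre, 13 mm above its underside; x along its length, y across its 60 mm width, z up.
- slip_seat (a point): tray for the slip stone: smallest oblong tray of dark wood, fixed to the bench, inside 116 x 42 mm (8 mm play all round), outside 126 x 52 mm. Point: centre of its inner floor, 5 mm above the bench; a rim 5 mm thick stands 4 mm above that floor all round. x along its length, z up.
- puck_seat (a point): tray for the round stone: the only round tray, dark wood, fixed, inside diameter 66 mm, outside 76 mm. Point: centre of its inner floor, 5 mm above the bench; the rim stands 4 mm above that floor. z up.
- stone_seat (a point): tray for the bench stone: middle-sized oblong tray of dark wood, fixed, inside 166 x 70 mm, outside 176 x 80 mm. Point: centre of its inner floor, 5 mm above the bench; the rim (5 mm thick) stands 4 mm above that floor. x along its length, z up.
- strop_seat (a point): tray for the strop block: largest oblong tray of dark wood, fixed, inside 216 x 76 mm, outside 226 x 86 mm. Point: centre of its inner floor, 5 mm above the bench; the rim (5 mm thick) stands 4 mm above that floor. x along its length, z up.
- oil: bystander: amber glass bottle of honing oil with black cap, 44 mm diameter, 120 mm high, standing loose among the trays. Origin: centre of its underside; z up.
- jar: bystander: steel jar holding pencils, 72 mm diameter, 90 mm high (pencils reach 146 mm), standing loose near the trays. Origin: centre of its underside; z up.
Things that resemble listed ones, but are neither listed nor needed, are in the scene too. What is shaped like the part that bears puck_seat but pink or white is not meant.

How it is judged:
By the outcome, as a careful person would: the job done as asked, in the order asked, and still so for the second after the job is handed in, with the robot touching nothing.
It also fails if it takes over 112 s, if anything falls off the work surface, if the arm or the gripper's body presses on something with over 40 N, if the wrist force passes 120 N, or if a joint passes its speed limit or range.

### The arm

A 6-joint arm with a two-finger parallel gripper is mounted at the origin on the work surface. World frame = base frame: x ahead of the robot, y to its left, z up, the work surface at z = 0. Lengths are in m, angles in rad, forces in N, time in s.
With the tool pointing down it reaches from about 0.275 to 0.875 m from the base axis. Payload 12.5 kg.
Tool frame: the origin (TCP) lies on the centre line of the jaws, within the pads' length; the fingertips stand 8 mm ahead of it and the grasp point (between the pads) lies 11 mm behind it; z points along the fingers, x is the direction in which the jaws open and shut, and the axes are right-handed (so a half turn about z gives the same grasp; the last joint's range is limited). The gripper opens to 85 mm and grips with 20 to 120 N. Pads are 22 mm wide; open, the fingers measure 114 mm over their backs; the gripper's body (76 mm by 85 mm) begins 54 mm behind the grasp point. The pads swing forward as they close: fully open they stand 13 mm farther back than shut.
Start: joints at [1.166, 0.351, 1.652, -0, 1.139, -0.085], TCP at [0.173, 0.522, 0.239] pointing down, gripper open.
Joint ranges: [-2.75, 2.75], [-0.79, 2.1], [0.01, 2.65], [-1.57, 4.71], [0.07, 3.14], [-2.87, 2.87]. Speed limits (rad/s): [2.22, 2.22, 2.79, 3.14, 3.14, 3.14].

### API

Orientations are given as a unit quaternion [x, y, z, w].
In Python, from cell import get_obs, camera, close_job gives the robot as it stands.
- The arm moves only by the tool play_rows, never from a script. Its argument "rows" is a list of rows, each a list of 2 entries, a list of its own where there are three numbers: the shift along the tool's x, y, z in mm, then the turn, a rotation vector about the tool's x, y, z in rad. A call has 1 to 12 rows; each row is the pose to reach, as a shift and turn from the pose commanded when the call began, along the tool's axes at that moment; what a row does not reach only later rows make up. A row lasts 1/12 s, in which the tool goes at most 41.7 mm and 7.16 degrees, less where a joint would pass 70% of its speed; a pose out of reach is approached as far as the arm can. A call with a gripper value outside its range is refused whole. "jaw" is the closure, from 0 (fully open) to 1 (shut), set as the call begins (left out, the last holds). The fingers move at their own pace and stop on an object; "squeeze" is the grip in N (left out, the last holds). Time passes only in rows, so rows that repeat a pose let the fingers close. It gives the time, the measured TCP pose, the force and the opening at its end, in the units of the state.
- get_obs(): the state, without advancing time (a new reading comes with each control period).
- camera(name): name is "scene" or "top" or "wrist"; returns a dict with "img" (400x640x3 uint8, red, green, blue), "mtx" (3x3 intrinsics, pixels), "pose" (4x4, takes a point from camera to world coordinates); the wrist camera has in their place "T_tool_cam" (4x4, takes a point from camera to tool coordinates, whose origin is the TCP and whose axes are the tool frame's). Camera axes: x right, y down, z forward; pixel columns grow to the right and rows downward; lengths in m; the calibration is good to about 2 mm. A picture is of the moment at which its call begins: read the wrist's pose just before it. There is no depth.
- close_job(): hands the job in, once; it reports no verdict.
The state is a dict: "clock": time; "joints": joint angles; "qvel": joint speeds; "joint_efforts": joint torques, N m; "ee_pos": TCP position; "ee_rot": TCP orientation; "force": force on the tool from outside, world axes, zero at the start; "wrist_torque": the same for the moment, N m; "grip_width": finger opening in m.
Only numpy, scipy, OpenCV 4.12 (cv2) and the standard library are available. Lean on these libraries where they do the work, as an engineer would, in place of code of your own. Each camera call takes 0.05 s, during which the arm holds its last target.

## Working session

There is one attempt and no reset: what is moved stays moved. The work goes in short steps, Python scripts to look and compute and a tool call to move; the robot and the scene stay as the last step left them, time stands still between calls to the robot, and variables do not carry over. Pictures are saved under pics/ and viewed, and the job is handed in when it is done.

Besides the shell and the picture viewer there is one more tool, called after ">>>" as name(argument=value, ...) on one line, values as JSON. play_rows: Moves the arm, as the interface text tells. Its arguments: {"type":"object","properties":{"rows":{"type":"array","items":{"type":"array"}},"jaw":{"type":"number"},"squeeze":{"type":"number"}},"required":["rows"]}

```bash
ls; mkdir -p pics
python3 - <<'E'
from cell import get_obs,camera
import cv2,numpy as np
o=get_obs();print(o)
for n in ["scene","top","wrist"]:
    c=camera(n);cv2.imwrite(f"pics/{n}0.png",c["img"][...,::-1]);print(n,c["mtx"].tolist(),np.round(c.get("pose",c.get("T_tool_cam")),4).tolist())
E
```

```text
pics
{'clock': 0.0, 'joints': array([ 1.16640417e+00,  3.51254333e-01,  1.65244272e+00,  2.74788627e-05,
        1.13908360e+00, -8.45952593e-02]), 'qvel': array([ 2.76213175e-04, -6.83308761e-04,  4.16319988e-04,  8.80684578e-05,
       -4.37710758e-04, -8.07124729e-04]), 'joint_efforts': array([ 2.21211980e-03, -5.06099403e+01, -2.91416788e+01, -1.99304253e-05,
        4.37756506e-03, -1.72297206e-05]), 'ee_pos': array([0.17274402, 0.52182482, 0.23874142]), 'ee_rot': array([ 8.10673863e-01,  5.85497681e-01, -5.15626998e-04,  2.95163415e-04]), 'force': array([-0.21352119,  0.07483643, -0.18661949]), 'wrist_torque': array([ 0.00026444,  0.03500549, -0.0196128 ]), 'grip_width': 0.08566724239559906}
scene [[408.42202962215765, 0.0, 319.3260506786663], [0.0, 408.42202962215765, 205.08590239879618], [0.0, 0.0, 1.0]] [[-0.4264, 0.6236, -0.6553, 1.235], [0.9045, 0.2891, -0.3134, 0.3192], [-0.006, -0.7263, -0.6873, 0.8716], [0.0, 0.0, 0.0, 1.0]]
top [[423.60859774842925, 0.0, 316.1025579927799], [0.0, 423.60859774842925, 196.74703681223147], [0.0, 0.0, 1.0]] [[-0.088, -0.975, 0.2039, 0.2778], [-0.9961, 0.0862, -0.0176, -0.0371], [-0.0004, -0.2046, -0.9788, 1.1375], [0.0, 0.0, 0.0, 1.0]]
wrist [[325.6287505974926, 0.0, 321.1654267645425], [0.0, 325.6287505974926, 205.10636527286877], [0.0, 0.0, 1.0]] [[1.0, -0.0002, -0.0004, 0.0006], [0.0003, 0.9591, 0.2832, -0.0712], [0.0004, -0.2832, 0.9591, -0.1344], [0.0, 0.0, 0.0, 1.0]]
```

View pics/top0.png

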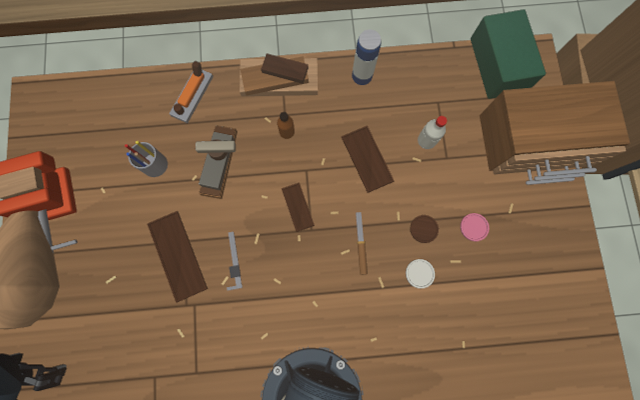

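View pics/scene0.png

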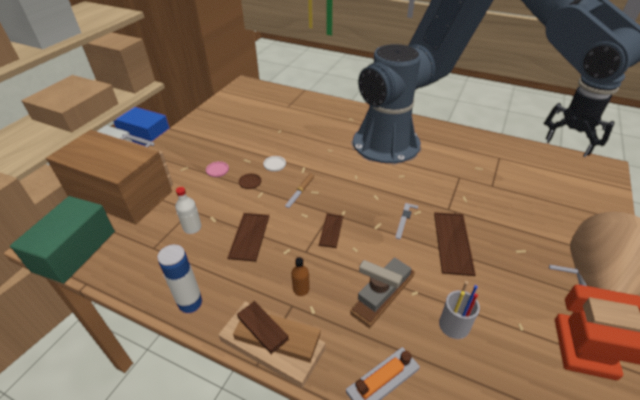

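View pics/wrist0.png

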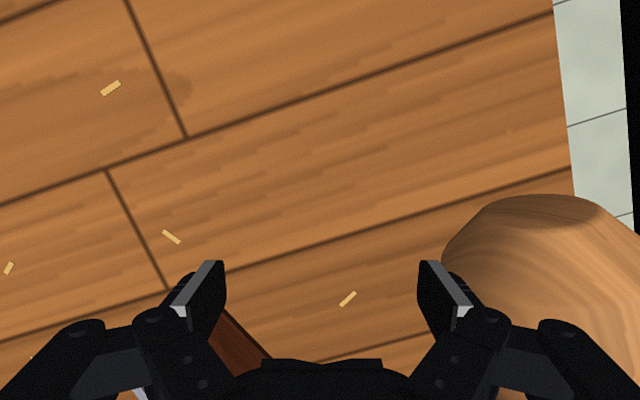

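Top view shows the stack at about (217,160), and dark trays at (177,256) strop, (297,207) slip, (367,159) stone and (424,229) round. The oil bottle is at (286,125) and the jar at (147,160).

```bash
cat > h.py <<'E'
import numpy as np,cv2
from scipy.spatial.transform import Rotation as R
from cell import get_obs,camera
def wcam():
    o=get_obs();c=camera("wrist");T=np.eye(4);T[:3,:3]=R.from_quat(o["ee_rot"]).as_matrix();T[:3,3]=o["ee_pos"]
    c["pose"]=T@c["T_tool_cam"];return c
def cast(c,uv,z):
    uv=np.atleast_2d(np.array(uv,float));K=c["mtx"];P=c["pose"]
    d=np.c_[(uv[:,0]-K[0,2])/K[0,0],(uv[:,1]-K[1,2])/K[1,1],np.ones(len(uv))]@P[:3,:3].T
    s=(z-P[2,3])/d[:,2];return P[:3,3]+d*s[:,None]
def proj(c,p):
    p=np.atleast_2d(p);q=(p-c["pose"][:3,3])@c["pose"][:3,:3];return np.c_[q[:,0]/q[:,2]*c["mtx"][0,0]+c["mtx"][0,2],q[:,1]/q[:,2]*c["mtx"][1,1]+c["mtx"][1,2]]
def big(c,name,box=None,s=1):
    im=c["img"][...,::-1]
    if box: im=im[box[1]:box[3],box[0]:box[2]]
    cv2.imwrite("pics/"+name,cv2.resize(im,None,fx=s,fy=s,interpolation=cv2.INTER_CUBIC))
def rect(pts):
    (cx,cy),(w,h),a=cv2.minAreaRect((pts[:,:2]*1000).astype(np.float32))
    if w<h:w,h=h,w;a+=90
    return np.round([cx,cy,w,h,(a+90)%180-90],1)
def move(p,yaw):
    "print shift (mm, tool axes) and turn to reach TCP p (m), tool down, jaw axis x at yaw deg (mod 180)"
    o=get_obs();A=R.from_quat(o["ee_rot"]);best=None
    for k in(-1,0,1,2):
        y=np.radians(yaw+180*k);B=R.from_matrix(np.c_[[np.cos(y),np.sin(y),0],[np.sin(y),-np.cos(y),0],[0,0,-1]])
        rv=(A.inv()*B).as_rotvec()
        # predicted last joint
        print("turn",np.round(rv,3),"deg",round(np.degrees(np.linalg.norm(rv)),1),end=" | ")
    print();print("shift",np.round(A.inv().apply(np.array(p)-o["ee_pos"])*1000,1),"z now",o["ee_pos"][2],"j",np.round(o["joints"],2),"t",o["clock"])
E
python3 - <<'E'
from h import *
for n,seeds in(("top",dict(strop=(177,256),slip=(297,207),stone=(367,159),puck=(424,229))),("scene",dict(strop=(454,245),slip=(331,231),stone=(249,237),puck=(250,181)))):
    c=camera(n);hsv=cv2.cvtColor(c["img"],cv2.COLOR_RGB2HSV)
    print(n)
    m=(c["img"][...,0]<105).astype(np.uint8)
    for k,s in seeds.items():
        print(k,c["img"][s[1],s[0]],end=" ")
        l,lab,st,cen=cv2.connectedComponentsWithStats(m)
        i=lab[s[1],s[0]]
        cn=max(cv2.findContours((lab==i).astype(np.uint8),0,1)[0],key=cv2.contourArea)[:,0]
        r=rect(cast(c,cn,.007));print(r,i,st[i,4])
c=camera("top");big(c,"stack.png",(100,90,320,260),3.6)
c=camera("scene");big(c,"stack_s.png",(320,240,500,360),4)
E
```

```text
top
strop [78 54 39] [ 124.6   90.8 1660.7  617.8   67.4] 27 14904
slip [80 56 41] [565.4 -33.  606.7 308.8  84.9] 24 4116
stone [77 54 41] [565.4 -33.  606.7 308.8  84.9] 24 4116
puck [87 59 45] [ 403.7 -310.1  270.6   72.9   84.9] 44 763
scene
strop [83 51 34] [386.7 327.4 231.6  86.8  19.5] 144 1898
slip [85 51 35] [490.   -1.9 132.1  50.7  14. ] 143 561
stone [83 51 35] [ 610.  -202.9  179.1   80.9   19. ] 142 1282
puck [95 60 41] [ 402.5 -333.1   71.5   70.5   24.8] 132 266
```

View pics/stack.png

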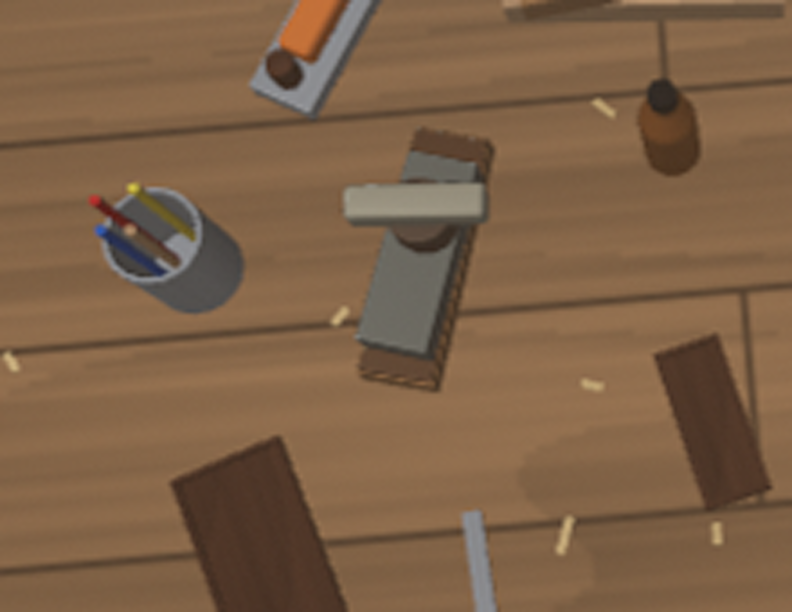

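View pics/stack_s.png

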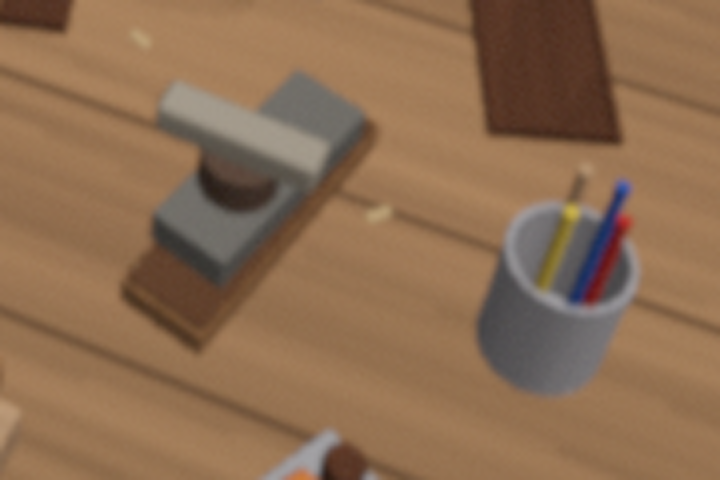

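Run:
```python
from h import *
c=camera("top");im=c["img"];big4=cv2.resize(im,None,fx=4,fy=4,interpolation=cv2.INTER_CUBIC)
def up(pts):return (np.array(pts)+.5)/4-.5
hsv=cv2.cvtColor(big4,cv2.COLOR_RGB2HSV)
m=((big4[...,0]<98)&(big4[...,2]<60)).astype(np.uint8)
n,lab,st,_=cv2.connectedComponentsWithStats(m)
for k,s in dict(strop=(177,256),slip=(297,207),stone=(367,159),puck=(424,229)).items():
    i=lab[s[1]*4,s[0]*4];cn=max(cv2.findContours((lab==i).astype(np.uint8),0,1)[0],key=cv2.contourArea)[:,0]
    print(k,rect(cast(c,up(cn),.007)))
# pixel colours on the stack
for nm,p in dict(slip=(215,146),stone=(212,170),strop=(209,192),leathertop=(225,130)).items(): print(nm,im[p[1],p[0]],hsv[p[1]*4,p[0]*4])
m=((hsv[...,1]<75)&(hsv[...,2]>140)).astype(np.uint8);n,lab,st,_=cv2.connectedComponentsWithStats(m)
i=lab[146*4,215*4];cn=max(cv2.findContours((lab==i).astype(np.uint8),0,1)[0],key=cv2.contourArea)[:,0]
print("slip",rect(cast(c,up(cn),.108)))
m=((hsv[...,1]<60)&(hsv[...,2]<140)&(hsv[...,2]>70)).astype(np.uint8);n,lab,st,_=cv2.connectedComponentsWithStats(m)
i=lab[170*4,212*4];cn=max(cv2.findContours((lab==i).astype(np.uint8),0,1)[0],key=cv2.contourArea)[:,0]
print("stone",rect(cast(c,up(cn),.054)))
# manual strop corners, jar, oil
f=lambda x,y:(x/3.6+100,y/3.6+90)
print(np.round(cast(c,[f(416,128),f(493,150),f(440,381),f(360,370)],.026),3))
print("jar",np.round(cast(c,[f(152,235)],.09),3),"oil",np.round(cast(c,[f(663,97)],.12),3))
```

```text
strop [ 222.1  397.3 1042.6  604.5   63.3]
slip [489.5 -26.4 258.  135.4 -89.9]
stone [592.5 -39.1 598.7 188.5 -84.3]
puck [ 403.4 -310.4  272.    74.2   84.9]
slip [153 146 128] [ 22  42 152]
stone [108 105  97] [ 22  26 108]
strop [97 72 52] [ 13 116  97]
leathertop [91 66 48] [ 13 120  91]
slip [649.  192.   96.1  21.4  84.9]
stone [600.3 210.6  92.6  54.6 -17.5]
[[0.735 0.203 0.026]
 [0.712 0.145 0.026]
 [0.534 0.194 0.026]
 [0.548 0.253 0.026]]
jar [[0.644 0.381 0.09 ]] oil [[0.704 0.008 0.12 ]]
```

Run:
```python
from h import *
move([.64,.205,.27],-5)
```

```text
turn [-0.     0.    -1.803] deg 103.3 | turn [0.    0.    1.338] deg 76.7 | turn [-0.     0.    -1.803] deg 103.3 | turn [0.    0.    1.338] deg 76.7 | 
shift [-154.1  543.1  -30.7] z now 0.23923416111408125 j [ 1.17  0.35  1.65 -0.    1.14 -0.08] t 0.4
```

>>> play_rows(rows=[[[-154,543,-31],[0,0,1.338]],[[-154,543,-31],[0,0,1.338]],[[-154,543,-31],[0,0,1.338]],[[-154,543,-31],[0,0,1.338]],[[-154,543,-31],[0,0,1.338]],[[-154,543,-31],[0,0,1.338]],[[-154,543,-31],[0,0,1.338]],[[-154,543,-31],[0,0,1.338]],[[-154,543,-31],[0,0,1.338]],[[-154,543,-31],[0,0,1.338]],[[-154,543,-31],[0,0,1.338]],[[-154,543,-31],[0,0,1.338]]], jaw=0, squeeze=40)

```text
clock: 1.4
ee_pos: [0.5875, 0.2402, 0.2669]
ee_rot: [0.999, -0.046, 0.0, -0.0]
force: [0.6, 0.5, 0.8]
grip_width: 0.0853
```

Run:
```python
from h import *
move([.64,.205,.27],-5)
```

```text
turn [-0.     0.     3.136] deg 179.7 | turn [-0.    -0.    -0.006] deg 0.3 | turn [-0.     0.     3.136] deg 179.7 | turn [-0.    -0.    -0.006] deg 0.3 | 
shift [55.5 30.2 -3.1] z now 0.2668546389089595 j [0.31 0.48 1.38 0.   1.27 0.41] t 1.4
```

>>> play_rows(rows=[[[50,27,0],[0,0,0]],[[50,27,0],[0,0,0]],[[50,27,0],[0,0,0]],[[50,27,0],[0,0,0]],[[50,27,0],[0,0,0]]])

```text
clock: 1.82
ee_pos: [0.6328, 0.2111, 0.2666]
ee_rot: [0.999, -0.043, -0.0, -0.0]
force: [0.1, -0.2, -0.5]
grip_width: 0.0854
```

Run:
```python
from h import *
c=wcam();big(c,"w1.png");move([.64,.205,.27],-5)
```

```text
turn [-0.   -0.   -3.14] deg 179.9 | turn [-0.     0.     0.001] deg 0.1 | turn [-0.   -0.   -3.14] deg 179.9 | turn [-0.     0.     0.001] deg 0.1 | 
shift [ 7.9  5.7 -3.2] z now 0.26681031715977094 j [0.25 0.55 1.28 0.   1.31 0.34] t 1.8667
```

View pics/w1.png

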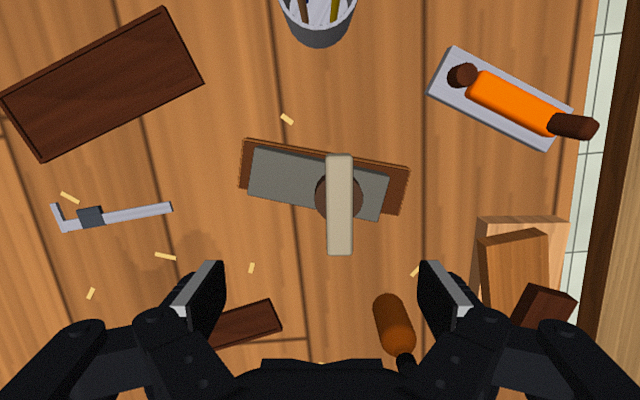

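Wrist view: slip at about (340,204), puck beneath at (338,195), bench stone and strop under them, and the strop tray at (100,85).

```bash
cat >> h.py <<'E'
def blob(c,mask,seed,z):
    n,lab,st,_=cv2.connectedComponentsWithStats(cv2.resize(mask.astype(np.uint8)*255,None,fx=1,fy=1)//255)
    i=lab[seed[1],seed[0]]
    if i==0: print("seed off",c["img"][seed[1],seed[0]]);return
    cn=max(cv2.findContours((lab==i).astype(np.uint8),0,1)[0],key=cv2.contourArea)[:,0]
    r=rect(cast(c,cn,z));m=cv2.moments(cn);print("blob",r,"area",st[i,4],"bbox",st[i,:4]);return cn,r
E
python3 - <<'E'
from h import *
im=cv2.imread("pics/w1.png")[...,::-1];c=wcam();c["img"]=im
hsv=cv2.cvtColor(im,cv2.COLOR_RGB2HSV)
for p in[(340,204),(275,180),(338,225),(347,225),(100,85)]:print(p,im[p[1],p[0]],hsv[p[1],p[0]])
blob(c,(hsv[...,1]<90)&(hsv[...,2]>145),(340,204),.108)
blob(c,(im[...,0]<110)&(im[...,2]<70),(100,85),.009)
E
```

```text
(340, 204) [186 170 145] [ 18  56 186]
(275, 180) [108 103  94] [ 19  33 108]
(338, 225) [187 173 145] [ 20  57 187]
(347, 225) [184 171 143] [ 20  57 184]
(100, 85) [70 37 21] [ 10 178  70]
blob [648.6 193.6  96.6  23.   86.4] area 2416 bbox [326 156  26  99]
blob [622.9 127.5 974.3 535.   -4.9] area 75010 bbox [  0   0 640 400]
```

Run:
```python
from h import *
im=cv2.imread("pics/w1.png")[...,::-1];c=wcam();c["img"]=im
m=((im[...,0]<115)&(im[...,2]<60)).astype(np.uint8);m=cv2.morphologyEx(m,cv2.MORPH_OPEN,np.ones((9,9)))
blob(c,m,(100,85),.009)
t=camera("top");im=t["img"]
m=((im[...,0]<105)).astype(np.uint8);m=cv2.morphologyEx(m,cv2.MORPH_OPEN,np.ones((5,5)))
for s in[(177,256),(297,207),(367,159),(424,229)]:blob(t,m,s,.009)
move([.6486,.1936,.099],-3.6)
```

```text
blob [388.1 325.6 230.8  90.5  19.6] area 16376 bbox [  0   7 202 156]
blob [ 491.8  524.6 1033.2  664.1   13.2] area 51646 bbox [  0  29 268 371]
blob [488.8  -6.  128.9  52.9  13.8] area 845 bbox [283 184  30  48]
blob [ 608.5 -206.3  176.5   82.    19.1] area 1742 bbox [343 127  49  64]
blob [ 399.8 -336.4   73.2   70.    84.9] area 606 bbox [410 216  28  27]
turn [-0.     0.     3.119] deg 178.7 | turn [-0.    -0.    -0.023] deg 1.3 | turn [-0.     0.     3.119] deg 178.7 | turn [-0.    -0.    -0.023] deg 1.3 | 
shift [ 17.2  16.4 168.1] z now 0.2670755784582461 j [0.25 0.55 1.28 0.   1.31 0.34] t 2.0167
```

>>> play_rows(rows=[[[17,16,0],[0,0,-0.023]],[[17,16,0],[0,0,-0.023]],[[17,16,40],[0,0,-0.023]],[[17,16,70],[0,0,-0.023]],[[17,16,100],[0,0,-0.023]],[[17,16,100],[0,0,-0.023]],[[17,16,100],[0,0,-0.023]]])

```text
clock: 2.6
ee_pos: [0.6483, 0.1935, 0.1663]
ee_rot: [0.999, -0.032, -0.001, 0.0]
force: [0.8, 0.0, 0.7]
grip_width: 0.0852
```

Run:
```python
from h import *
c=wcam();big(c,"w2.png");move([.6486,.1936,.099],-3.6)
im=c["img"];hsv=cv2.cvtColor(im,cv2.COLOR_RGB2HSV)
blob(c,(hsv[...,1]<90)&(hsv[...,2]>145),tuple(proj(c,[.6486,.205,.108])[0].astype(int)),.108)
```

```text
turn [-2.000e-03  1.000e-03  3.141e+00] deg 180.0 | turn [-0.    -0.001 -0.001] deg 0.1 | turn [-2.000e-03  1.000e-03  3.141e+00] deg 180.0 | turn [-0.    -0.001 -0.001] deg 0.1 | 
shift [-0.8  0.1 69.2] z now 0.16824893580690387 j [0.22 0.65 1.35 0.   1.14 0.28] t 2.65
blob [648.6 193.6  95.8  22.7  86. ] area 5111 bbox [302 152  39 144]
```

View pics/w2.png

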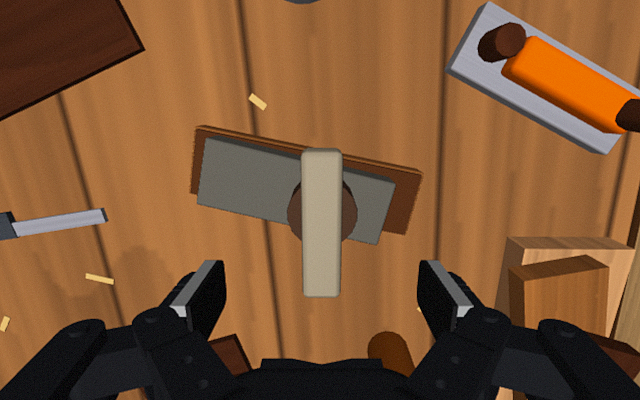

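The slip is centred between the fingers at column 321, and the measurement repeats. I'll descend and grip.

>>> play_rows(rows=[[[0,0,35],[0,0,0]],[[0,0,58],[0,0,0]],[[0,0,67],[0,0,0]],[[0,0,69],[0,0,0]],[[0,0,69],[0,0,0]]])

```text
clock: 3.07
ee_pos: [0.6499, 0.1934, 0.0995]
ee_rot: [0.999, -0.032, 0.001, -0.0]
force: [0.4, 0.2, 0.6]
grip_width: 0.0855
```

>>> play_rows(rows=[[[0,0,0],[0,0,0]],[[0,0,0],[0,0,0]],[[0,0,0],[0,0,0]],[[0,0,0],[0,0,0]],[[0,0,0],[0,0,0]],[[0,0,0],[0,0,0]],[[0,0,0],[0,0,0]],[[0,0,0],[0,0,0]]], jaw=1, squeeze=30)

```text
clock: 3.73
ee_pos: [0.6493, 0.1932, 0.0983]
ee_rot: [0.999, -0.032, 0.0, -0.0]
force: [-1.2, -0.4, 5.7]
grip_width: 0.0251
```

Run:
```python
from h import *
c=wcam();big(c,"w3.png");o=get_obs();print(o["ee_pos"],o["force"],o["grip_width"])
```

```text
[0.64931698 0.19320744 0.09835539] [-0.50916502  0.23603555  6.7497642 ] 0.02522645476745248
```

View pics/w3.png

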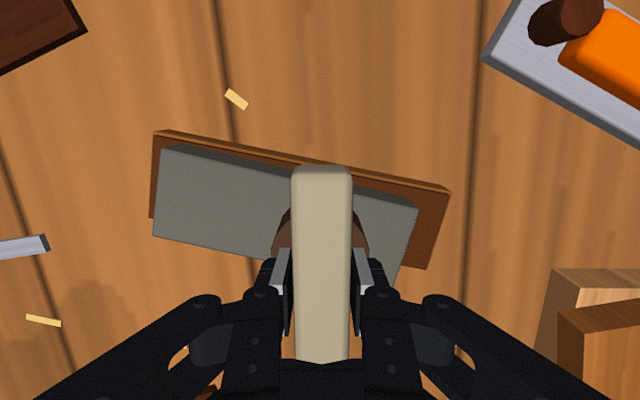

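>>> play_rows(rows=[[[0,0,-15],[0,0,0]],[[0,0,-45],[0,0,0]],[[0,0,-80],[0,0,0]],[[0,0,-110],[0,0,0]],[[0,0,-110],[0,0,0]],[[0,0,-110],[0,0,0]]])

```text
clock: 4.28
ee_pos: [0.6495, 0.1933, 0.2091]
ee_rot: [0.999, -0.032, 0.001, -0.0]
force: [-0.5, -0.3, -2.6]
grip_width: 0.0254
```

Run:
```python
from h import *
o=get_obs();print(o["force"],o["grip_width"]);move([.42,-.02,.2],-76)
```

```text
[-0.46851133 -0.32942877 -2.58710921] 0.02543241851884589
turn [ 0.002 -0.002 -1.879] deg 107.7 | turn [-0.002 -0.002  1.262] deg 72.3 | turn [ 0.002 -0.002 -1.879] deg 107.7 | turn [-0.002 -0.002  1.262] deg 72.3 | 
shift [-215.4  227.5    8.4] z now 0.2090998095246486 j [0.22 0.61 1.32 0.   1.21 0.28] t 4.2833
```

>>> play_rows(rows=[[[-215,227,8],[0,0,1.262]],[[-215,227,8],[0,0,1.262]],[[-215,227,8],[0,0,1.262]],[[-215,227,8],[0,0,1.262]],[[-215,227,8],[0,0,1.262]],[[-215,227,8],[0,0,1.262]],[[-215,227,8],[0,0,1.262]],[[-215,227,8],[0,0,1.262]],[[-215,227,8],[0,0,1.262]],[[-215,227,8],[0,0,1.262]],[[-215,227,8],[0,0,1.262]],[[-215,227,8],[0,0,1.262]]])

```text
clock: 5.28
ee_pos: [0.4194, -0.0196, 0.1988]
ee_rot: [0.789, -0.614, -0.001, 0.0]
force: [-0.8, -0.1, -1.2]
grip_width: 0.0256
```

Run:
```python
from h import *
c=wcam();big(c,"w4.png");move([.489,-.004,.1],-76)
im=c["img"]
m=((im[...,0]<115)&(im[...,2]<60)).astype(np.uint8);m=cv2.morphologyEx(m,cv2.MORPH_OPEN,np.ones((7,7)))
s=proj(c,[.49,-.004,.005])[0].astype(int);print(s);blob(c,m,s,.009)
```

```text
turn [-1.000e-03  2.000e-03 -3.137e+00] deg 179.7 | turn [0.002 0.001 0.005] deg 0.3 | turn [-1.000e-03  2.000e-03 -3.137e+00] deg 179.7 | turn [0.002 0.001 0.005] deg 0.3 | 
shift [  2.2 -71.3  98.8] z now 0.19893659306368283 j [-0.16  0.17  2.01 -0.    0.97  1.16] t 5.3333
[323 109]
blob [492.3  -4.  121.9  54.2  14.2] area 7194 bbox [295  36  58 135]
```

View pics/w4.png

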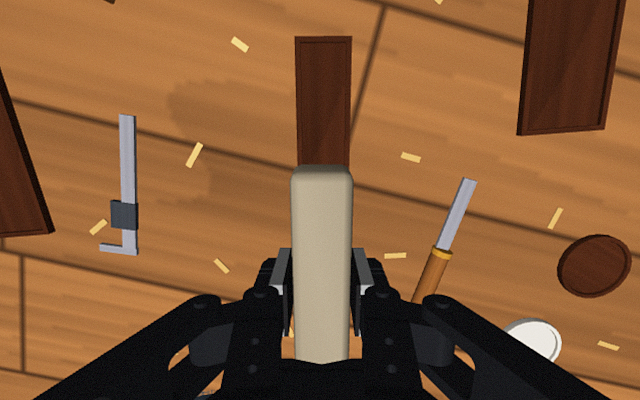

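Run:
```python
from h import *
c=wcam();p=cast(c,[(294.5,36.5),(352.5,36.5),(297.5,160),(349.5,160)],.009)[:,:2];print(np.round(p,4))
far=(p[0]+p[1])/2;near=(p[2]+p[3])/2;d=(far-near)/np.linalg.norm(far-near);print(np.degrees(np.arctan2(d[1],d[0])),np.linalg.norm(p[0]-p[1]),np.linalg.norm(p[2]-p[3]))
ctr=far-.063*d;print(ctr)
# slip ends relative to the tool: far end of slip in view, underside edge
o=get_obs();print(np.round(cast(c,[(292,170),(352,170)],o["ee_pos"][2]+.0096),4),o["ee_pos"])
move([*ctr,.06],-75.8)
```

```text
[[ 0.5446  0.0372]
 [ 0.5574 -0.0134]
 [ 0.4367  0.0094]
 [ 0.4495 -0.0409]]
14.37032517260005 0.05220032584515338 0.051878193133324084
[ 0.48998062 -0.00377399]
[[ 0.4657  0.0039  0.2087]
 [ 0.4714 -0.0186  0.2087]] [ 0.41967109 -0.01942155  0.19906447]
turn [-1.00e-03  2.00e-03 -3.14e+00] deg 179.9 | turn [0.001 0.001 0.001] deg 0.1 | turn [-1.00e-03  2.00e-03 -3.14e+00] deg 179.9 | turn [0.001 0.001 0.001] deg 0.1 | 
shift [  2.2 -72.2 139. ] z now 0.19906447270334524 j [-0.16  0.17  2.01  0.    0.97  1.16] t 5.3833
```

>>> play_rows(rows=[[[2,-36,30],[0,0,0]],[[2,-72,60],[0,0,0]],[[2,-72,100],[0,0,0]],[[2,-72,139],[0,0,0]],[[2,-72,139],[0,0,0]],[[2,-72,139],[0,0,0]],[[2,-72,139],[0,0,0]]])

```text
clock: 5.97
ee_pos: [0.4908, -0.0041, 0.0622]
ee_rot: [0.789, -0.615, 0.0, -0.0]
force: [-0.5, 0.0, -0.4]
grip_width: 0.0252
```

Run:
```python
from h import *
c=wcam();big(c,"w5.png");move([.48998,-.00377,.0195],-75.7)
```

```text
turn [-2.000e-03  5.000e-03  3.138e+00] deg 179.8 | turn [-0.003 -0.001 -0.004] deg 0.3 | turn [-2.000e-03  5.000e-03  3.138e+00] deg 179.8 | turn [-0.003 -0.001 -0.004] deg 0.3 | 
shift [-0.9  1.3 43.5] z now 0.06297112572262681 j [-0.1   0.52  1.93 -0.    0.69  1.22] t 6.0167
```

View pics/w5.png

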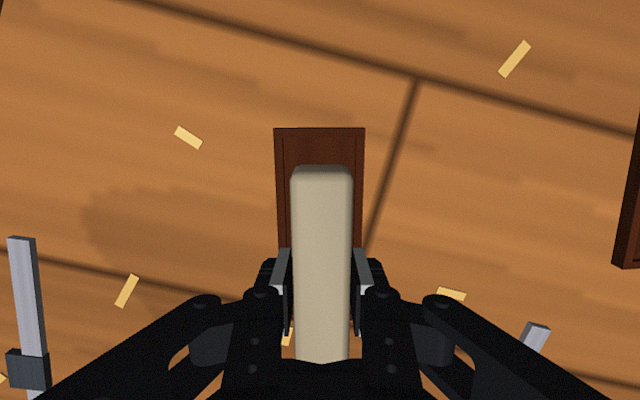

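The slip is aligned over its tray, so I'll lower it.

>>> play_rows(rows=[[[0,0,20],[0,0,0]],[[0,0,32],[0,0,0]],[[0,0,37],[0,0,0]],[[0,0,39],[0,0,0]],[[0,0,40],[0,0,0]],[[0,0,40],[0,0,0]]])

```text
clock: 6.52
ee_pos: [0.491, -0.0042, 0.0219]
ee_rot: [0.788, -0.615, 0.001, -0.0]
force: [-0.2, 0.8, -1.3]
grip_width: 0.0252
```

>>> play_rows(rows=[[[0,0,0.5],[0,0,0]],[[0,0,1],[0,0,0]],[[0,0,1],[0,0,0]]])

```text
clock: 6.77
ee_pos: [0.4905, -0.0041, 0.02]
ee_rot: [0.788, -0.615, 0.0, -0.0]
force: [0.1, 0.3, -1.8]
grip_width: 0.0254
```

>>> play_rows(rows=[[[0,0,0.5],[0,0,0]],[[0,0,1],[0,0,0]],[[0,0,1],[0,0,0]]])

```text
clock: 7.02
ee_pos: [0.4904, -0.0041, 0.0193]
ee_rot: [0.788, -0.615, 0.0, -0.0]
force: [-2.6, 0.6, 9.3]
grip_width: 0.0254
```

Contact at about 9 N. I'll release now.

>>> play_rows(rows=[[[0,0,0],[0,0,0]],[[0,0,0],[0,0,0]],[[0,0,0],[0,0,0]],[[0,0,0],[0,0,0]],[[0,0,-20],[0,0,0]],[[0,0,-55],[0,0,0]],[[0,0,-95],[0,0,0]],[[0,0,-130],[0,0,0]],[[0,0,-160],[0,0,0]],[[0,0,-160],[0,0,0]],[[0,0,-160],[0,0,0]]], jaw=0.3)

```text
clock: 7.93
ee_pos: [0.4909, -0.0042, 0.18]
ee_rot: [0.788, -0.615, 0.001, -0.001]
force: [-0.2, 0.5, 0.0]
grip_width: 0.0598
```

Run:
```python
from h import *
c=wcam();big(c,"w6.png");print(get_obs()["grip_width"])
t=camera("top");big(t,"top6.png",(130,90,450,290),2.5)
move([.64,.19,.25],-15)
```

```text
0.05977395213851018
turn [ 1.000e-03 -1.000e-03  2.077e+00] deg 119.0 | turn [ 1.000e-03  1.000e-03 -1.064e+00] deg 61.0 | turn [ 1.000e-03 -1.000e-03  2.077e+00] deg 119.0 | turn [ 1.000e-03  1.000e-03 -1.064e+00] deg 61.0 | 
shift [-151.9 -192.7  -72.4] z now 0.17780302756924565 j [-0.1   0.32  1.87 -0.    0.96  1.22] t 8.0333
```

View pics/w6.png

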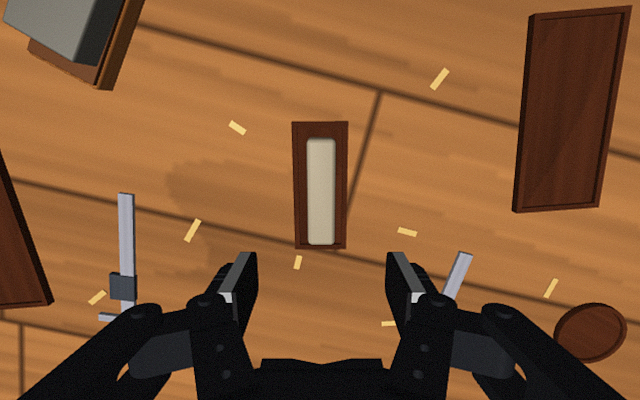

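View pics/top6.png

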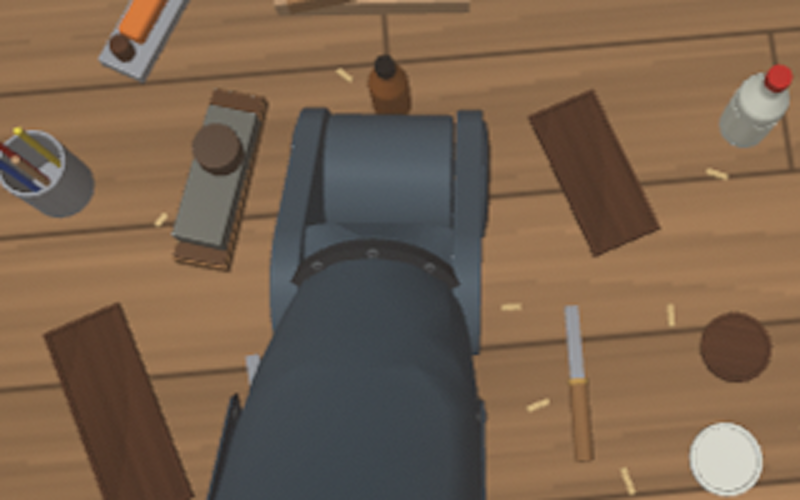

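Slip lies flat and centred in its tray at (320,190). The puck remains on the stone.

>>> play_rows(rows=[[[-152,-193,-72],[0,0,-1.064]],[[-152,-193,-72],[0,0,-1.064]],[[-152,-193,-72],[0,0,-1.064]],[[-152,-193,-72],[0,0,-1.064]],[[-152,-193,-72],[0,0,-1.064]],[[-152,-193,-72],[0,0,-1.064]],[[-152,-193,-72],[0,0,-1.064]],[[-152,-193,-72],[0,0,-1.064]],[[-152,-193,-72],[0,0,-1.064]],[[-152,-193,-72],[0,0,-1.064]],[[-152,-193,-72],[0,0,-1.064]],[[-152,-193,-72],[0,0,-1.064]]], jaw=0)

```text
clock: 9.03
ee_pos: [0.6405, 0.1899, 0.2496]
ee_rot: [0.991, -0.132, -0.001, 0.0]
force: [-0.1, 0.8, -0.7]
grip_width: 0.0853
```

Run:
```python
from h import *
c=wcam();big(c,"w7.png");im=c["img"];hsv=cv2.cvtColor(im,cv2.COLOR_RGB2HSV)
s=proj(c,[.645,.195,.084])[0].astype(int);print(s,im[s[1],s[0]],hsv[s[1],s[0]])
```

```text
[323 182] [89 63 45] [ 12 126  89]
```

View pics/w7.png

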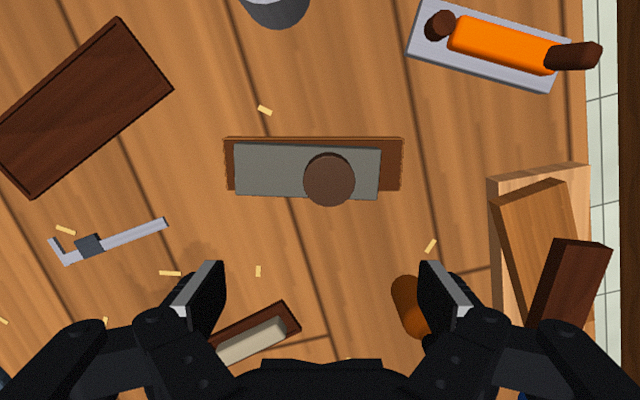

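Run:
```python
from h import *
im=cv2.imread("pics/w7.png")[...,::-1];c=wcam();c["img"]=im
hsv=cv2.cvtColor(im,cv2.COLOR_RGB2HSV)
for p in[(329,180),(329,160),(345,190),(329,200),(329,204),(329,212),(270,170),(395,170)]:print(p,im[p[1],p[0]],hsv[p[1],p[0]])
m=(hsv[...,1]>75)&(hsv[...,1]<150)&(hsv[...,2]<110)
r=blob(c,cv2.morphologyEx(m.astype(np.uint8),cv2.MORPH_OPEN,np.ones((5,5))),(329,180),.084)
p=cast(c,r[0],.084)*1000;print(cv2.minEnclosingCircle(p[:,:2].astype(np.float32)),cv2.fitEllipse(p[:,:2].astype(np.float32)))
m=(hsv[...,1]<60)&(hsv[...,2]<140)&(hsv[...,2]>70)
blob(c,m,(270,170),.054)
print(cast(c,[(223.5,138.5),(403,138.5),(401,191),(234.5,144),(381,149),(378,200),(234,195)],.026),
cast(c,[(234.5,144),(381,149),(378,200),(234,195)],.054))
```

```text
(329, 180) [92 67 49] [ 13 119  92]
(329, 160) [96 67 48] [ 12 128  96]
(345, 190) [85 58 41] [ 12 132  85]
(329, 200) [85 59 43] [ 11 126  85]
(329, 204) [87 62 47] [ 11 117  87]
(329, 212) [167 113  59] [ 15 165 167]
(270, 170) [113 108 100] [ 18  29 113]
(395, 170) [95 53 26] [ 12 185  95]
blob [650.4 195.7  48.9  47.2  74.9] area 2098 bbox [304 154  51  52]
((649.8689575195312, 195.51158142089844), 25.335498809814453) ((649.9515380859375, 195.03480529785156), (47.697574615478516, 48.86915588378906), 160.72103881835938)
blob [629.3 203.7 148.6  53.3 -17.5] area 5375 bbox [234 143 147  57]
[[0.54986901 0.25753669 0.026     ]
 [0.7373557  0.20677794 0.026     ]
 [0.72391392 0.14983028 0.026     ]
 [0.55939862 0.2488627  0.026     ]
 [0.7120134  0.20196158 0.026     ]
 [0.69651069 0.14627669 0.026     ]
 [0.53967127 0.19481185 0.026     ]] [[0.5673015  0.24971895 0.054     ]
 [0.70798939 0.20648317 0.054     ]
 [0.69369822 0.15515006 0.054     ]
 [0.54911584 0.19989219 0.054     ]]
```

Run:
```python
from h import *
move([.650,.1953,.068],-15)
```

```text
turn [ 1.00e-03 -1.00e-03  3.14e+00] deg 179.9 | turn [ 0.     0.001 -0.002] deg 0.1 | turn [ 1.00e-03 -1.00e-03  3.14e+00] deg 179.9 | turn [ 0.     0.001 -0.002] deg 0.1 | 
shift [  7.8  -7.7 182.2] z now 0.250244530767729 j [ 0.22  0.56  1.3  -0.    1.28  0.48] t 9.1333
```

>>> play_rows(rows=[[[8,-7.5,10],[0,0,0]],[[8,-7.5,50],[0,0,0]],[[8,-7.5,90],[0,0,0]],[[8,-7.5,130],[0,0,0]],[[8,-7.5,160],[0,0,0]],[[8,-7.5,175],[0,0,0]],[[8,-7.5,181],[0,0,0]],[[8,-7.5,182],[0,0,0]],[[8,-7.5,182],[0,0,0]]])

```text
clock: 9.88
ee_pos: [0.6513, 0.1955, 0.0704]
ee_rot: [0.991, -0.131, 0.001, -0.0]
force: [0.8, 0.0, 0.6]
grip_width: 0.0851
```

>>> play_rows(rows=[[[0,0,0],[0,0,0]],[[0,0,0],[0,0,0]],[[0,0,0],[0,0,0]],[[0,0,0],[0,0,0]],[[0,0,0],[0,0,0]],[[0,0,0],[0,0,0]]], jaw=1, squeeze=30)

```text
clock: 10.38
ee_pos: [0.6509, 0.1955, 0.0702]
ee_rot: [0.991, -0.131, 0.001, -0.0]
force: [-2.1, -0.2, 6.2]
grip_width: 0.0491
```

Run:
```python
from h import *
c=wcam();big(c,"w8.png");o=get_obs();print(o["ee_pos"],o["force"],o["grip_width"])
```

```text
[0.65086206 0.19543439 0.07026131] [-1.65666482  0.75759129  6.16645203] 0.04868173173344768
```

View pics/w8.png

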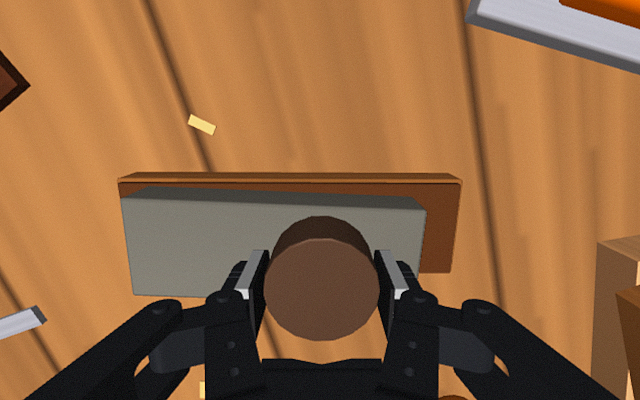

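>>> play_rows(rows=[[[0,0,-15],[0,0,0]],[[0,0,-45],[0,0,0]],[[0,0,-85],[0,0,0]],[[0,0,-125],[0,0,0]],[[0,0,-130],[0,0,0]],[[0,0,-130],[0,0,0]]])

```text
clock: 10.93
ee_pos: [0.6516, 0.1956, 0.2032]
ee_rot: [0.991, -0.131, 0.003, -0.001]
force: [0.8, -0.1, -1.4]
grip_width: 0.0486
```

Run:
```python
from h import *
o=get_obs();print(o["force"],o["grip_width"]);move([.38,-.40,.2],-15)
```

```text
[ 0.83543063 -0.14589518 -1.36869262] 0.048608724226024885
turn [-0.009  0.005  3.141] deg 180.0 | turn [-0.003 -0.006 -0.   ] deg 0.4 | turn [-0.009  0.005  3.141] deg 180.0 | turn [-0.003 -0.006 -0.   ] deg 0.4 | 
shift [-1.081e+02  6.456e+02  6.000e-01] z now 0.20321926023764797 j [0.22 0.62 1.32 0.   1.2  0.49] t 10.9333
```

>>> play_rows(rows=[[[-108,646,0],[0,0,0]],[[-108,646,0],[0,0,0]],[[-108,646,0],[0,0,0]],[[-108,646,0],[0,0,0]],[[-108,646,0],[0,0,0]],[[-108,646,0],[0,0,0]],[[-108,646,0],[0,0,0]],[[-108,646,0],[0,0,0]],[[-108,646,0],[0,0,0]],[[-108,646,0],[0,0,0]],[[-108,646,0],[0,0,0]],[[-108,646,0],[0,0,0]]])

```text
clock: 11.93
ee_pos: [0.4412, -0.2609, 0.1978]
ee_rot: [0.991, -0.131, -0.001, -0.0]
force: [0.8, -0.9, -1.7]
grip_width: 0.049
```

Run:
```python
from h import *
move([.38,-.40,.2],-15)
```

```text
turn [3.000e-03 1.000e-03 3.141e+00] deg 180.0 | turn [-0.001  0.002 -0.   ] deg 0.1 | turn [3.000e-03 1.000e-03 3.141e+00] deg 180.0 | turn [-0.001  0.002 -0.   ] deg 0.1 | 
shift [-23.1 150.2  -2.2] z now 0.19784751654717406 j [-0.62  0.33  1.79  0.    1.02 -0.36] t 11.9333
```

>>> play_rows(rows=[[[-25,150,0],[0,0,0]],[[-25,150,0],[0,0,0]],[[-25,150,0],[0,0,0]],[[-25,150,0],[0,0,0]],[[-25,150,0],[0,0,0]],[[-25,150,0],[0,0,0]],[[-25,150,0],[0,0,0]]])

```text
clock: 12.52
ee_pos: [0.3797, -0.3972, 0.1979]
ee_rot: [0.991, -0.131, -0.001, -0.001]
force: [-0.0, -0.4, -1.9]
grip_width: 0.049
```

Run:
```python
from h import *
c=wcam();big(c,"w9.png");move([.40,-.335,.065],-15);im=c["img"]
s=proj(c,[.401,-.335,.005])[0].astype(int);print(s)
m=((im[...,0]<125)&(im[...,2]<70)).astype(np.uint8);m=cv2.morphologyEx(m,cv2.MORPH_OPEN,np.ones((9,9)))
r=blob(c,m,s,.009)
p=cast(c,r[0],.009)*1000;print(cv2.minEnclosingCircle(p[:,:2].astype(np.float32)),cv2.fitEllipse(p[:,:2].astype(np.float32)))
```

```text
turn [-2.000e-03 -2.000e-03 -3.141e+00] deg 180.0 | turn [-0.001  0.001  0.001] deg 0.1 | turn [-2.000e-03 -2.000e-03 -3.141e+00] deg 180.0 | turn [-0.001  0.001  0.001] deg 0.1 | 
shift [  3.3 -64.9 133.2] z now 0.19813008347297853 j [-0.89  0.4   1.69  0.    1.05 -0.63] t 12.5667
[325 116]
blob [ 400.8 -337.    74.3   73.3  -15. ] area 5017 bbox [287  78  78  80]
((402.6052551269531, -337.77178955078125), 39.47502517700195) ((401.0653991699219, -337.1059875488281), (74.42493438720703, 74.88143920898438), 27.020631790161133)
```

View pics/w9.png

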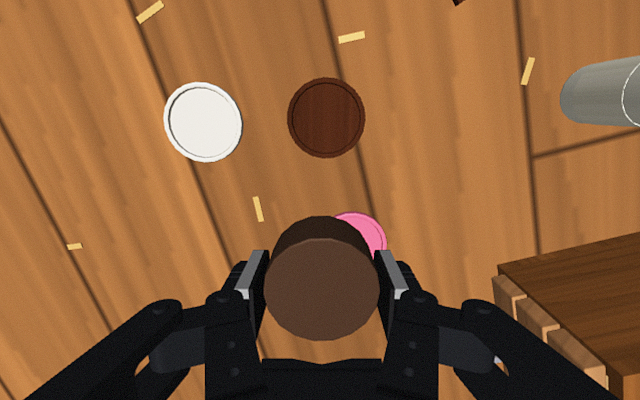

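>>> play_rows(rows=[[[2,-35,10],[0,0,0]],[[5,-63,40],[0,0,0]],[[5,-63,80],[0,0,0]],[[5,-63,115],[0,0,0]],[[5,-63,140],[0,0,0]],[[5,-63,155],[0,0,0]],[[5,-63,165],[0,0,0]],[[5,-63,171],[0,0,0]],[[5,-63,173],[0,0,0]],[[5,-63,173],[0,0,0]]])

```text
clock: 13.4
ee_pos: [0.4015, -0.3385, 0.0261]
ee_rot: [0.991, -0.13, 0.0, 0.0]
force: [1.1, 0.1, -1.4]
grip_width: 0.0485
```

Run:
```python
from h import *
c=wcam();big(c,"w10.png");move([.401,-.337,.0212],-15)
```

```text
turn [ 2.000e-03  1.000e-03 -3.141e+00] deg 180.0 | turn [ 0.001 -0.001  0.   ] deg 0.1 | turn [ 2.000e-03  1.000e-03 -3.141e+00] deg 180.0 | turn [ 0.001 -0.001  0.   ] deg 0.1 | 
shift [-1.  -1.5  5.3] z now 0.026464945990560405 j [-0.79  0.63  1.85  0.    0.66 -0.53] t 13.45
```

View pics/w10.png

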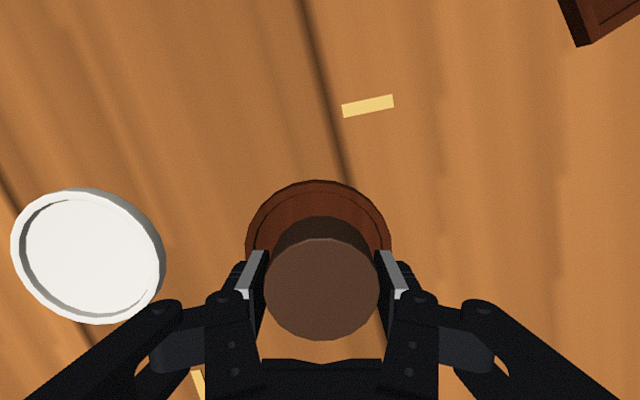

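Centred over the round tray. I'll lower the last few millimetres.

>>> play_rows(rows=[[[-1,-1,1],[0,0,0]],[[-1,-1,2],[0,0,0]],[[-1,-1,3],[0,0,0]],[[-1,-1,3.5],[0,0,0]],[[-1,-1,3.5],[0,0,0]]])

```text
clock: 13.87
ee_pos: [0.4004, -0.3374, 0.0223]
ee_rot: [0.991, -0.131, 0.0, 0.0]
force: [-0.3, 0.5, -1.9]
grip_width: 0.0488
```

>>> play_rows(rows=[[[0,0,0.5],[0,0,0]],[[0,0,1],[0,0,0]],[[0,0,1],[0,0,0]]])

```text
clock: 14.12
ee_pos: [0.4005, -0.3374, 0.0213]
ee_rot: [0.991, -0.131, 0.0, 0.0]
force: [-0.6, 0.1, 0.3]
grip_width: 0.0487
```

>>> play_rows(rows=[[[0,0,0.5],[0,0,0]],[[0,0,0.7],[0,0,0]],[[0,0,0.7],[0,0,0]]])

```text
clock: 14.37
ee_pos: [0.4005, -0.3374, 0.0212]
ee_rot: [0.991, -0.131, 0.0, 0.0]
force: [-3.8, 2.6, 11.2]
grip_width: 0.0487
```

>>> play_rows(rows=[[[0,0,0],[0,0,0]],[[0,0,0],[0,0,0]],[[0,0,0],[0,0,0]],[[0,0,0],[0,0,0]],[[0,0,-20],[0,0,0]],[[0,0,-55],[0,0,0]],[[0,0,-95],[0,0,0]],[[0,0,-135],[0,0,0]],[[0,0,-175],[0,0,0]],[[0,0,-190],[0,0,0]],[[0,0,-190],[0,0,0]],[[0,0,-190],[0,0,0]]], jaw=0.15)

```text
clock: 15.37
ee_pos: [0.4005, -0.3374, 0.2108]
ee_rot: [0.991, -0.131, 0.0, 0.0]
force: [-0.3, -0.2, -0.8]
grip_width: 0.0727
```

Run:
```python
from h import *
c=wcam();big(c,"w11.png");move([.629,.2037,.25],72.5);move([.629,.2037,.25],-107.5)
```

```text
turn [0.000e+00 1.000e-03 1.614e+00] deg 92.5 | turn [-1.000e-03  0.000e+00 -1.527e+00] deg 87.5 | turn [0.000e+00 1.000e-03 1.614e+00] deg 92.5 | turn [-1.000e-03  0.000e+00 -1.527e+00] deg 87.5 | 
shift [  81.  -581.5  -40.2] z now 0.2095879714453289 j [-0.79  0.34  1.75 -0.    1.05 -0.53] t 15.4167
turn [-1.000e-03  0.000e+00 -1.527e+00] deg 87.5 | turn [0.000e+00 1.000e-03 1.614e+00] deg 92.5 | turn [-1.000e-03  0.000e+00 -1.527e+00] deg 87.5 | turn [0.000e+00 1.000e-03 1.614e+00] deg 92.5 | 
shift [  81.  -581.5  -40.2] z now 0.2095879714453289 j [-0.79  0.34  1.75 -0.    1.05 -0.53] t 15.4167
```

View pics/w11.png

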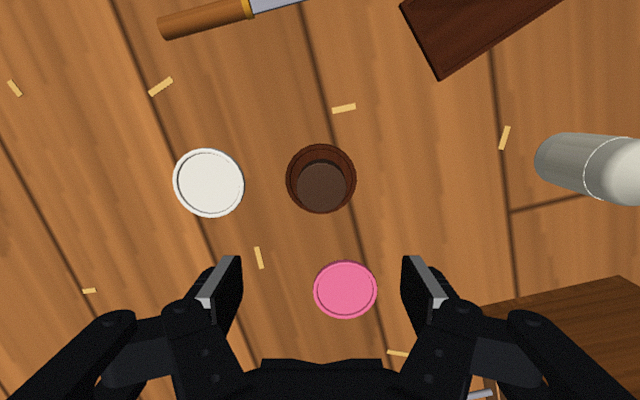

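Puck is inside the round tray at (321,182). Next is the bench stone.

>>> play_rows(rows=[[[81,-581,-40],[0,0,-1.527]],[[81,-581,-40],[0,0,-1.527]],[[81,-581,-40],[0,0,-1.527]],[[81,-581,-40],[0,0,-1.527]],[[81,-581,-40],[0,0,-1.527]],[[81,-581,-40],[0,0,-1.527]],[[81,-581,-40],[0,0,-1.527]],[[81,-581,-40],[0,0,-1.527]],[[81,-581,-40],[0,0,-1.527]],[[81,-581,-40],[0,0,-1.527]],[[81,-581,-40],[0,0,-1.527]],[[81,-581,-40],[0,0,-1.527]]], jaw=0)

```text
clock: 16.42
ee_pos: [0.5947, 0.1241, 0.2424]
ee_rot: [0.813, 0.583, -0.001, -0.001]
force: [0.1, -0.6, 1.0]
grip_width: 0.0857
```

Run:
```python
from h import *
move([.629,.2037,.25],72.5)
```

```text
turn [2.000e-03 5.000e-03 3.121e+00] deg 178.8 | turn [-0.003  0.001 -0.021] deg 1.2 | turn [2.000e-03 5.000e-03 3.121e+00] deg 178.8 | turn [-0.003  0.001 -0.021] deg 1.2 | 
shift [86.3  6.9 -7.8] z now 0.24236232356390167 j [ 0.13  0.45  1.49 -0.    1.2  -1.12] t 16.4167
```

>>> play_rows(rows=[[[40,4,-4],[0,0,-0.025]],[[86,7,-7],[0,0,-0.025]],[[86,7,-7],[0,0,-0.025]],[[86,7,-7],[0,0,-0.025]],[[86,7,-7],[0,0,-0.025]]])

```text
clock: 16.83
ee_pos: [0.6289, 0.2006, 0.2493]
ee_rot: [0.807, 0.591, -0.002, -0.001]
force: [1.3, 0.6, -0.4]
grip_width: 0.0852
```

Run:
```python
from h import *
c=wcam();big(c,"w12.png");im=c["img"];hsv=cv2.cvtColor(im,cv2.COLOR_RGB2HSV)
s=proj(c,[.629,.2037,.054])[0].astype(int)
m=(hsv[...,1]<60)&(hsv[...,2]<150)&(hsv[...,2]>70)
r=blob(c,m,s,.054)[1]
m=(hsv[...,2]<135)&(im[...,2]<110);
move([r[0]/1000,r[1]/1000,.0393],r[4]+90)
```

```text
blob [628.2 203.4 147.8  53.1 -17.5] area 7263 bbox [297 105  54 142]
turn [3.000e-03 3.000e-03 3.139e+00] deg 179.8 | turn [-0.002  0.002 -0.003] deg 0.2 | turn [3.000e-03 3.000e-03 3.139e+00] deg 179.8 | turn [-0.002  0.002 -0.003] deg 0.2 | 
shift [  3.3  -1.4 210.7] z now 0.24995834717173465 j [ 0.24  0.55  1.33 -0.    1.27 -1.02] t 16.8833
```

View pics/w12.png

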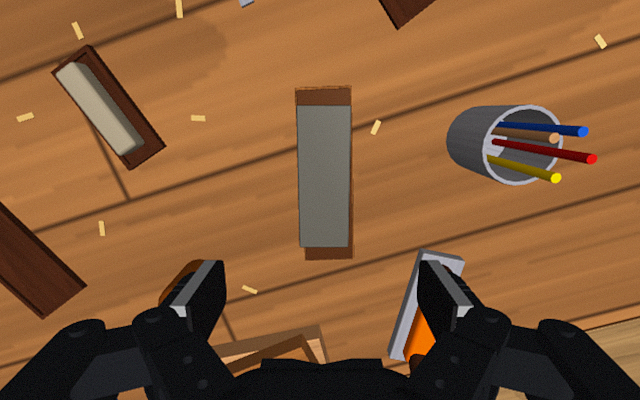

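>>> play_rows(rows=[[[3,-1.5,30],[0,0,0]],[[3,-1.5,70],[0,0,0]],[[3,-1.5,110],[0,0,0]],[[3,-1.5,150],[0,0,0]],[[3,-1.5,180],[0,0,0]],[[3,-1.5,200],[0,0,0]],[[3,-1.5,208],[0,0,0]],[[3,-1.5,210],[0,0,0]],[[3,-1.5,210],[0,0,0]],[[3,-1.5,210],[0,0,0]]])

```text
clock: 17.72
ee_pos: [0.63, 0.2041, 0.0432]
ee_rot: [0.807, 0.59, 0.001, 0.0]
force: [0.6, 0.8, 0.7]
grip_width: 0.085
```

>>> play_rows(rows=[[[0,0,0],[0,0,0]],[[0,0,0],[0,0,0]],[[0,0,0],[0,0,0]],[[0,0,0],[0,0,0]],[[0,0,0],[0,0,0]],[[0,0,0],[0,0,0]]], jaw=1, squeeze=50)

```text
clock: 18.22
ee_pos: [0.6296, 0.2042, 0.0428]
ee_rot: [0.807, 0.59, 0.0, 0.0]
force: [-2.4, -1.8, 7.8]
grip_width: 0.0531
```

Run:
```python
from h import *
c=wcam();big(c,"w13.png");o=get_obs();print(o["ee_pos"],o["force"],o["grip_width"])
```

```text
[0.62960171 0.20425348 0.04285731] [-1.81190842 -2.2231597   6.88818261] 0.052674977867162694
```

View pics/w13.png

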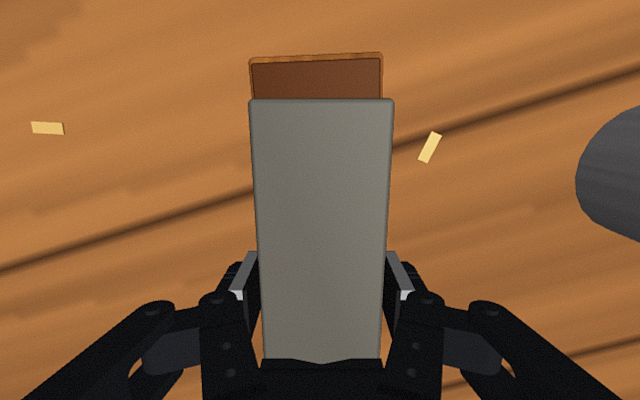

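>>> play_rows(rows=[[[0,0,-10],[0,0,0]],[[0,0,-35],[0,0,0]],[[0,0,-75],[0,0,0]],[[0,0,-115],[0,0,0]],[[0,0,-155],[0,0,0]],[[0,0,-195],[0,0,0]],[[0,0,-235],[0,0,0]],[[0,0,-255],[0,0,0]],[[0,0,-255],[0,0,0]],[[0,0,-255],[0,0,0]]])

```text
clock: 19.1
ee_pos: [0.6288, 0.2044, 0.2966]
ee_rot: [0.807, 0.59, 0.0, 0.0]
force: [-0.3, -0.0, -6.2]
grip_width: 0.0528
```

Run:
```python
from h import *
o=get_obs();print(o["force"],o["grip_width"]);move([.70,-.172,.3],109)
im=cv2.imread("pics/w6.png")[...,::-1];c=wcam();big(c,"w13b.png");T=np.eye(4);T[:3,:3]=R.from_quat([.788,-.615,.001,-.001]).as_matrix();T[:3,3]=[.4909,-.0042,.178];c["pose"]=T@c["T_tool_cam"];c["img"]=im
m=((im[...,0]<125)&(im[...,2]<65)).astype(np.uint8);m=cv2.morphologyEx(m,cv2.MORPH_OPEN,np.ones((9,9)))
blob(c,m,(567,110),.009)
```

```text
[-0.31636978 -0.00798122 -6.19265607] 0.052822905581216474
turn [-0.000e+00 -1.000e-03  2.502e+00] deg 143.4 | turn [ 0.    -0.    -0.639] deg 36.6 | turn [-0.000e+00 -1.000e-03  2.502e+00] deg 143.4 | turn [ 0.    -0.    -0.639] deg 36.6 | 
shift [-337.2  181.8   -3.4] z now 0.29662110064444996 j [ 0.24  0.51  1.26  0.    1.36 -1.02] t 19.1
blob [ 606.6 -203.1  174.5   85.4   18.8] area 19048 bbox [512   6 119 207]
```

View pics/w13b.png

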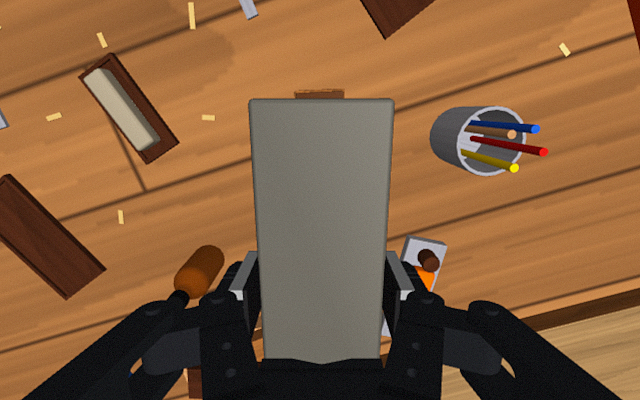

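>>> play_rows(rows=[[[-337,182,-3],[0,0,-0.639]],[[-337,182,-3],[0,0,-0.639]],[[-337,182,-3],[0,0,-0.639]],[[-337,182,-3],[0,0,-0.639]],[[-337,182,-3],[0,0,-0.639]],[[-337,182,-3],[0,0,-0.639]],[[-337,182,-3],[0,0,-0.639]],[[-337,182,-3],[0,0,-0.639]],[[-337,182,-3],[0,0,-0.639]],[[-337,182,-3],[0,0,-0.639]],[[-337,182,-3],[0,0,-0.639]],[[-337,182,-3],[0,0,-0.639]]])

```text
clock: 20.15
ee_pos: [0.6997, -0.1725, 0.2962]
ee_rot: [0.581, 0.814, -0.001, -0.002]
force: [-0.4, 0.4, -4.7]
grip_width: 0.0525
```

Run:
```python
from h import *
c=wcam();big(c,"w14.png");im=c["img"];move([.6085,-.2045,.22],109)
m=((im[...,0]<125)&(im[...,2]<65)).astype(np.uint8);m=cv2.morphologyEx(m,cv2.MORPH_OPEN,np.ones((9,9)))
s=proj(c,[.57,-.217,.009])[0].astype(int);print(s);blob(c,m,s,.009)
```

```text
turn [-0.004  0.005  3.141] deg 180.0 | turn [-0.003 -0.003 -0.001] deg 0.2 | turn [-0.004  0.005  3.141] deg 180.0 | turn [-0.003 -0.003 -0.001] deg 0.2 | 
shift [ -1.8 -97.   77.3] z now 0.2969913019391389 j [-0.3   0.64  1.06  0.    1.45 -2.21] t 20.2
[320  51]
blob [ 573.2 -218.9   99.2   79.6   18.8] area 6130 bbox [284   7  69  92]
```

View pics/w14.png

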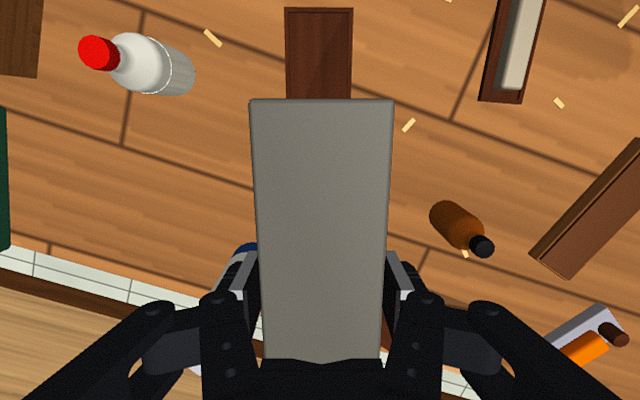

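>>> play_rows(rows=[[[-1,-40,0],[0,0,0]],[[-2,-80,0],[0,0,0]],[[-2,-97,20],[0,0,0]],[[-2,-97,60],[0,0,0]],[[-2,-97,100],[0,0,0]],[[-2,-97,140],[0,0,0]],[[-2,-97,180],[0,0,0]],[[-2,-97,210],[0,0,0]],[[-2,-97,230],[0,0,0]],[[-2,-97,235],[0,0,0]],[[-2,-97,235],[0,0,0]],[[-2,-97,235],[0,0,0]]])

```text
clock: 21.2
ee_pos: [0.61, -0.2048, 0.0657]
ee_rot: [0.581, 0.814, 0.0, 0.001]
force: [0.2, -0.1, -3.8]
grip_width: 0.0525
```

Run:
```python
from h import *
c=wcam();big(c,"w15.png");im=c["img"];move([.6085,-.205,.0219],109)
s=camera("scene");big(s,"s15.png",(160,160,400,320),3.3)
```

```text
turn [-3.000e-03  3.000e-03 -3.141e+00] deg 180.0 | turn [0.002 0.002 0.   ] deg 0.1 | turn [-3.000e-03  3.000e-03 -3.141e+00] deg 180.0 | turn [0.002 0.002 0.   ] deg 0.1 | 
shift [ 0.8 -1.8 44.4] z now 0.06630466645394595 j [-0.4   0.72  1.51  0.    0.91 -2.3 ] t 21.25
```

View pics/w15.png

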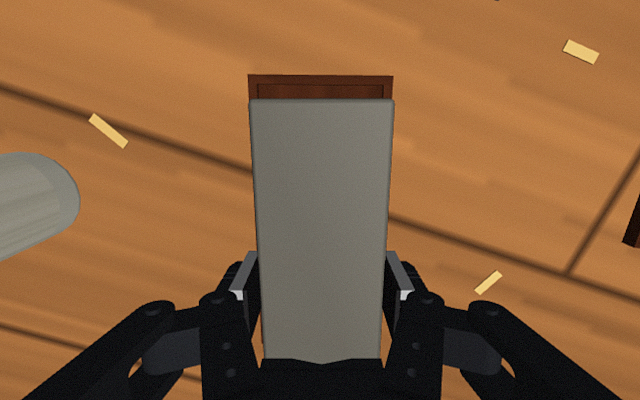

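View pics/s15.png

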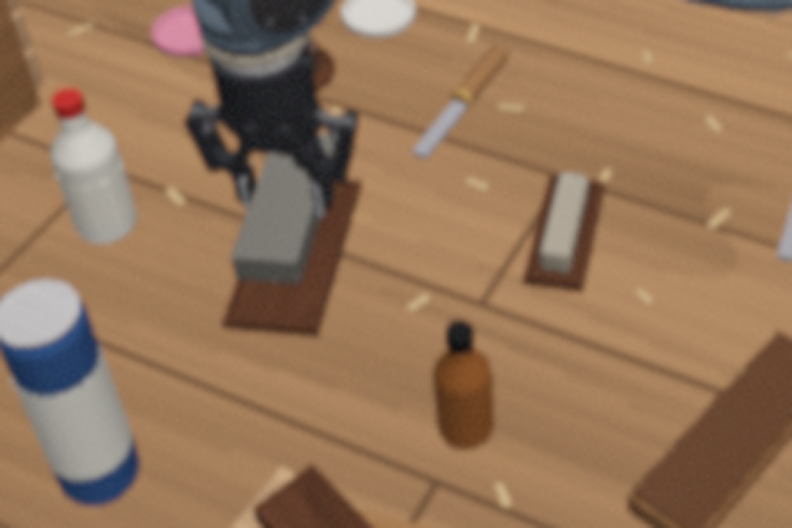

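Run:
```python
from h import *
c=wcam();p=cast(c,[(247.5,74.5),(393.5,75.5)],.009)[:,:2];d=np.array([np.cos(np.radians(19)),np.sin(np.radians(19))])
v=p[1]-p[0];print(np.linalg.norm(v),np.degrees(np.arctan2(v[1],v[0])),p.mean(0)+.088*d)
```

```text
0.08016311075585622 108.60920061642555 [ 0.60981588 -0.20621846]
```

>>> play_rows(rows=[[[-1,0,15],[0,0,0]],[[-1,0,28],[0,0,0]],[[-1,0,36],[0,0,0]],[[-1,0,40],[0,0,0]],[[-1,0,42],[0,0,0]],[[-1,0,42],[0,0,0]]])

```text
clock: 21.85
ee_pos: [0.6094, -0.2062, 0.0222]
ee_rot: [0.581, 0.814, -0.0, -0.001]
force: [0.4, -0.5, -4.5]
grip_width: 0.053
```

>>> play_rows(rows=[[[0,0,0.5],[0,0,0]],[[0,0,1],[0,0,0]],[[0,0,1],[0,0,0]]])

```text
clock: 22.1
ee_pos: [0.6099, -0.2064, 0.0219]
ee_rot: [0.581, 0.814, 0.0, 0.0]
force: [-2.2, 1.2, 1.3]
grip_width: 0.0527
```

>>> play_rows(rows=[[[0,0,0.3],[0,0,0]],[[0,0,0.5],[0,0,0]],[[0,0,0.5],[0,0,0]]])

```text
clock: 22.35
ee_pos: [0.6099, -0.2064, 0.0219]
ee_rot: [0.581, 0.814, 0.0, 0.0]
force: [-4.2, 1.3, 7.1]
grip_width: 0.0528
```

>>> play_rows(rows=[[[0,0,0],[0,0,0]],[[0,0,0],[0,0,0]],[[0,0,0],[0,0,0]],[[0,0,0],[0,0,0]],[[0,0,-15],[0,0,0]],[[0,0,-50],[0,0,0]],[[0,0,-90],[0,0,0]],[[0,0,-130],[0,0,0]],[[0,0,-170],[0,0,0]],[[0,0,-210],[0,0,0]],[[0,0,-230],[0,0,0]],[[0,0,-230],[0,0,0]]], jaw=0)

```text
clock: 23.35
ee_pos: [0.6113, -0.207, 0.2582]
ee_rot: [0.581, 0.814, 0.001, 0.005]
force: [-0.5, -0.5, 0.2]
grip_width: 0.0854
```

Run:
```python
from h import *
c=wcam();big(c,"w16.png");move([.635,.20,.25],74.5)
```

```text
turn [-0.003  0.007 -2.54 ] deg 145.5 | turn [0.005 0.002 0.602] deg 34.5 | turn [-0.003  0.007 -2.54 ] deg 145.5 | turn [0.005 0.002 0.602] deg 34.5 | 
shift [376.5 155.4   4.1] z now 0.2548799918199623 j [-0.4   0.51  1.37 -0.    1.25 -2.3 ] t 23.4
```

View pics/w16.png

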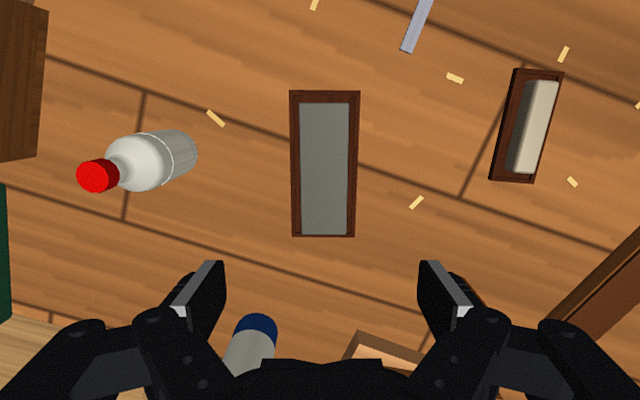

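Bench stone lies in its tray at (325,165). Next is the strop.

>>> play_rows(rows=[[[376,155,4],[0,0,0.602]],[[376,155,4],[0,0,0.602]],[[376,155,4],[0,0,0.602]],[[376,155,4],[0,0,0.602]],[[376,155,4],[0,0,0.602]],[[376,155,4],[0,0,0.602]],[[376,155,4],[0,0,0.602]],[[376,155,4],[0,0,0.602]],[[376,155,4],[0,0,0.602]],[[376,155,4],[0,0,0.602]],[[376,155,4],[0,0,0.602]],[[376,155,4],[0,0,0.602]]])

```text
clock: 24.4
ee_pos: [0.6332, 0.2014, 0.2459]
ee_rot: [0.795, 0.606, -0.001, -0.0]
force: [-1.5, -0.6, -0.5]
grip_width: 0.085
```

Run:
```python
from h import *
c=wcam();big(c,"w17.png");im=c["img"];hsv=cv2.cvtColor(im,cv2.COLOR_RGB2HSV)
s=proj(c,[.635,.2,.026])[0].astype(int);print(s,im[s[1],s[0]],hsv[s[1],s[0]])
m=(im[...,0]<135)&(im[...,2]<70);m=cv2.morphologyEx(m.astype(np.uint8),cv2.MORPH_OPEN,np.ones((9,9)))
r=blob(c,m,s,.026)[1]
move([r[0]/1000,r[1]/1000,.013],r[4]+90)
```

```text
[320 178] [102  60  31] [ 12 178 102]
blob [635.  203.9 192.6  58.3 -15.2] area 9106 bbox [296  85  56 173]
turn [2.000e-03 2.000e-03 3.137e+00] deg 179.8 | turn [-0.001  0.001 -0.004] deg 0.3 | turn [2.000e-03 2.000e-03 3.137e+00] deg 179.8 | turn [-0.001  0.001 -0.004] deg 0.3 | 
shift [  4.6   0.7 233.1] z now 0.24610448554645356 j [ 0.24  0.56  1.32 -0.    1.27 -1.07] t 24.45
```

View pics/w17.png

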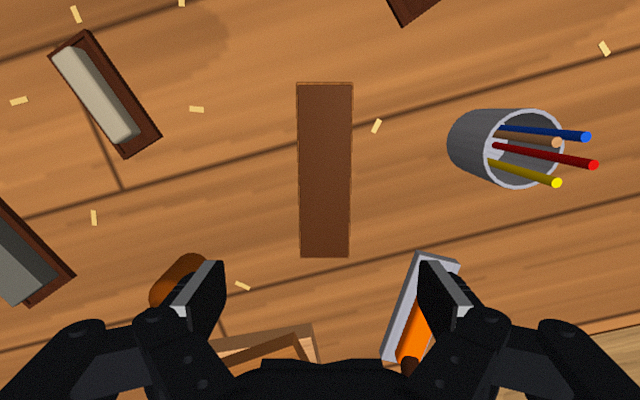

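>>> play_rows(rows=[[[4.5,0.5,30],[0,0,0]],[[4.5,0.5,70],[0,0,0]],[[4.5,0.5,110],[0,0,0]],[[4.5,0.5,150],[0,0,0]],[[4.5,0.5,190],[0,0,0]],[[4.5,0.5,215],[0,0,0]],[[4.5,0.5,228],[0,0,0]],[[4.5,0.5,232],[0,0,0]],[[4.5,0.5,232],[0,0,0]],[[4.5,0.5,232],[0,0,0]]])

```text
clock: 25.28
ee_pos: [0.6368, 0.2036, 0.0168]
ee_rot: [0.796, 0.605, 0.001, 0.001]
force: [-0.7, 0.8, 0.7]
grip_width: 0.0851
```

>>> play_rows(rows=[[[0,0,0],[0,0,0]],[[0,0,0],[0,0,0]],[[0,0,0],[0,0,0]],[[0,0,0],[0,0,0]],[[0,0,0],[0,0,0]],[[0,0,0],[0,0,0]]], jaw=1, squeeze=40)

```text
clock: 25.78
ee_pos: [0.6365, 0.204, 0.0169]
ee_rot: [0.796, 0.605, 0.001, 0.001]
force: [-1.2, -1.1, 7.4]
grip_width: 0.0587
```

Run:
```python
from h import *
c=wcam();big(c,"w18.png");o=get_obs();print(o["ee_pos"],o["force"],o["grip_width"]);
```

```text
[0.63649052 0.20402241 0.01685756] [-2.07867162 -1.82881616  7.59377536] 0.05886044310361054
```

View pics/w18.png

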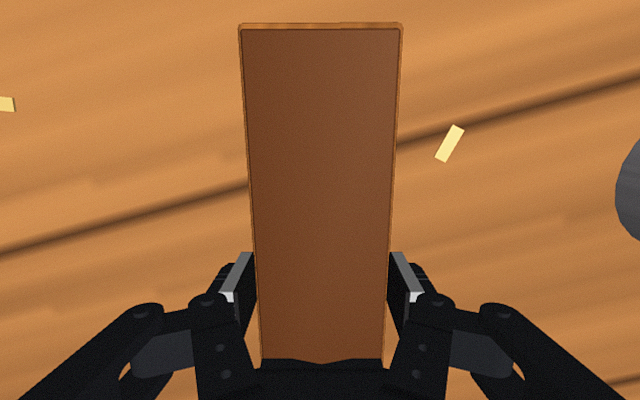

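>>> play_rows(rows=[[[0,0,-10],[0,0,0]],[[0,0,-35],[0,0,0]],[[0,0,-75],[0,0,0]],[[0,0,-115],[0,0,0]],[[0,0,-155],[0,0,0]],[[0,0,-195],[0,0,0]],[[0,0,-235],[0,0,0]],[[0,0,-275],[0,0,0]],[[0,0,-290],[0,0,0]],[[0,0,-290],[0,0,0]]])

```text
clock: 26.67
ee_pos: [0.6366, 0.2042, 0.3111]
ee_rot: [0.796, 0.605, 0.004, 0.002]
force: [0.5, -0.5, -2.4]
grip_width: 0.0586
```

Run:
```python
from h import *
o=get_obs();print(o["force"],o["grip_width"]);move([.49,.363,.3],109.6)
```

```text
[ 0.45462114 -0.53208803 -2.44950769] 0.058640066645808515
turn [-2.000e-03 -1.100e-02  2.529e+00] deg 144.9 | turn [ 0.008 -0.002 -0.613] deg 35.1 | turn [-2.000e-03 -1.100e-02  2.529e+00] deg 144.9 | turn [ 0.008 -0.002 -0.613] deg 35.1 | 
shift [ 113.8 -183.8   10.3] z now 0.3111384414644754 j [ 0.24  0.52  1.23  0.    1.39 -1.06] t 26.6667
```

>>> play_rows(rows=[[[114,-184,0],[0,0,-0.613]],[[114,-184,0],[0,0,-0.613]],[[114,-184,0],[0,0,-0.613]],[[114,-184,0],[0,0,-0.613]],[[114,-184,0],[0,0,-0.613]],[[114,-184,0],[0,0,-0.613]],[[114,-184,0],[0,0,-0.613]],[[114,-184,0],[0,0,-0.613]],[[114,-184,0],[0,0,-0.613]]])

```text
clock: 27.42
ee_pos: [0.4894, 0.362, 0.3045]
ee_rot: [0.577, 0.817, -0.0, -0.0]
force: [0.1, -0.6, -1.6]
grip_width: 0.0583
```

Run:
```python
from h import *
c=wcam();big(c,"w19.png");im=c["img"];move([.388,.3265,.22],109.6)
t=camera("top");big(t,"t19.png",(0,90,400,390),2)
```

```text
turn [1.00e-03 1.00e-03 3.14e+00] deg 179.9 | turn [-0.001  0.    -0.002] deg 0.1 | turn [1.00e-03 1.00e-03 3.14e+00] deg 179.9 | turn [-0.001  0.    -0.002] deg 0.1 | 
shift [   0.6 -107.5   84.6] z now 0.3045676678902971 j [ 0.56  0.41  1.41 -0.    1.33 -1.35] t 27.4667
```

View pics/w19.png

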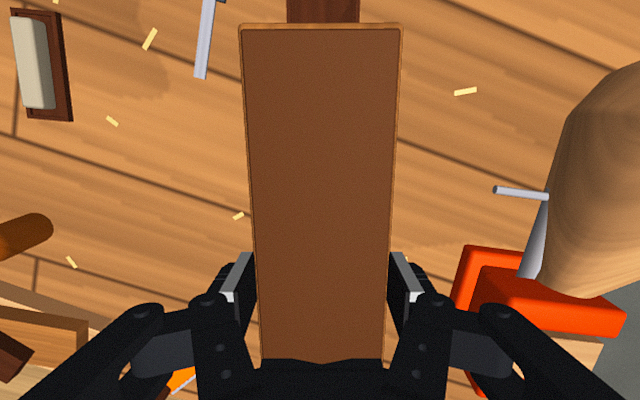

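View pics/t19.png

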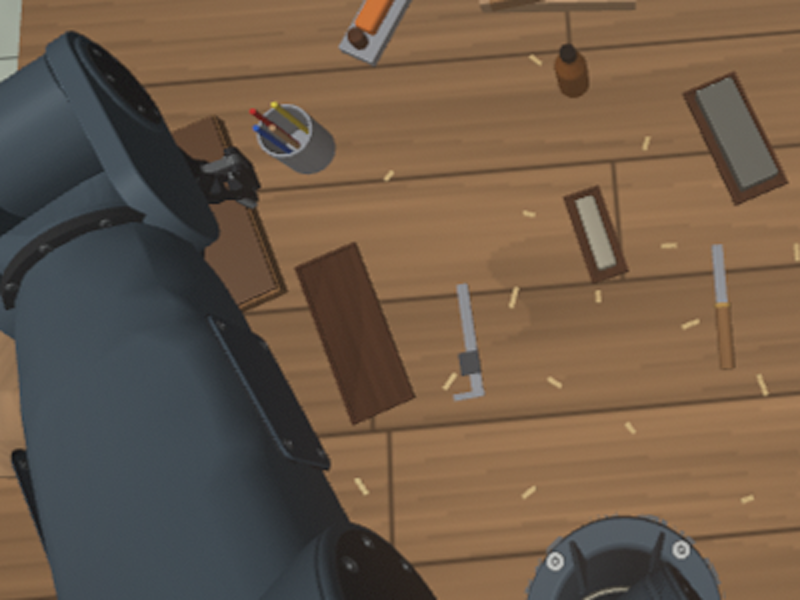

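Run:
```python
from h import *
t=camera("top");uv=np.array([(356,243),(296,268),(352,423),(413,397)])/2+[0,90]
p=cast(t,uv,.009)*1000;print(np.round(p,1),p.mean(0),rect(p))
c=wcam();o=get_obs();print(o["ee_pos"])
q=cast(c,[(287,5),(360,5),(287,20),(360,20)],.009);print(np.round(q,4),np.linalg.norm(q[0]-q[1]))
e=cast(c,[(239,24),(403,24)],o["ee_pos"][2]+.0091);print(e,np.linalg.norm(e[0]-e[1]),np.linalg.norm(e.mean(0)[:2]-o["ee_pos"][:2]))
ax=R.from_quat(o["ee_rot"]).as_matrix()
print("lateral (tool x) tray",((q-o["ee_pos"])@ax[:,0])*1000,"block",((e-o["ee_pos"])@ax[:,0])*1000)
```

```text
[[505.1 318.    9. ]
 [478.1 399.    9. ]
 [268.9 328.2   9. ]
 [294.8 248.4   9. ]] [386.74513459 323.4030228    9.        ] [3.865834e+05 3.237394e+05 2.215177e+05 8.540130e+04 1.830000e+01]
[0.48957445 0.36206205 0.30478462]
[[0.3262 0.2617 0.009 ]
 [0.2978 0.3419 0.009 ]
 [0.3411 0.2664 0.009 ]
 [0.3124 0.3476 0.009 ]] 0.08510472443213617
[[0.40564436 0.30209682 0.31388462]
 [0.38681411 0.35534385 0.31388462]] 0.056478537299990944 0.0991211326198845
lateral (tool x) tray [-40.0296936   45.07501722 -40.49999348  45.59404831] block [-28.50067578  27.97785288]
```

>>> play_rows(rows=[[[1,-40,0],[0,0,0]],[[2,-80,0],[0,0,0]],[[2,-108,20],[0,0,0]],[[2,-108,60],[0,0,0]],[[2,-108,100],[0,0,0]],[[2,-108,140],[0,0,0]],[[2,-108,180],[0,0,0]],[[2,-108,210],[0,0,0]],[[2,-108,230],[0,0,0]],[[2,-108,238],[0,0,0]],[[2,-108,238],[0,0,0]],[[2,-108,238],[0,0,0]]])

```text
clock: 28.62
ee_pos: [0.3872, 0.3287, 0.0678]
ee_rot: [0.577, 0.817, 0.0, 0.0]
force: [0.5, 0.2, -0.4]
grip_width: 0.0585
```

Run:
```python
from h import *
c=wcam();big(c,"w20.png");print(get_obs()["ee_pos"])
s=camera("scene");big(s,"s20.png",(360,120,640,330),2.8)
```

```text
[0.38738997 0.32895906 0.06835363]
```

View pics/w20.png

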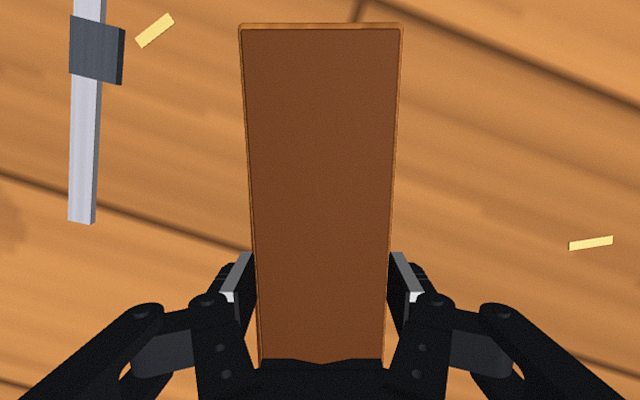

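View pics/s20.png

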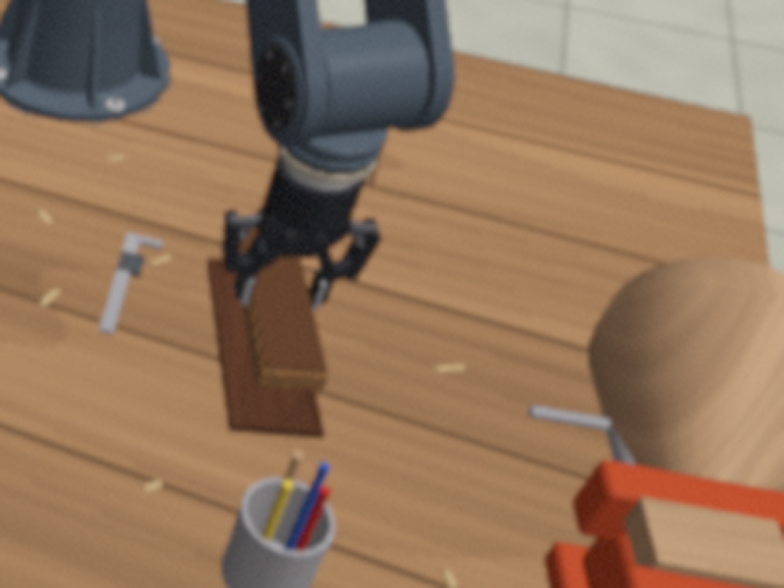

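>>> play_rows(rows=[[[0,0,12],[0,0,0]],[[0,0,25],[0,0,0]],[[0,0,33],[0,0,0]],[[0,0,36],[0,0,0]],[[0,0,37],[0,0,0]],[[0,0,37],[0,0,0]]])

```text
clock: 29.22
ee_pos: [0.3867, 0.3287, 0.0305]
ee_rot: [0.576, 0.817, 0.0, 0.0]
force: [0.4, 0.2, -1.8]
grip_width: 0.0585
```

Run:
```python
from h import *
c=wcam();big(c,"w21.png");o=get_obs();print(o["ee_pos"])
s=camera("scene");big(s,"s21.png",(420,190,500,290),6)
```

```text
[0.38682211 0.32879081 0.03065826]
```

View pics/w21.png

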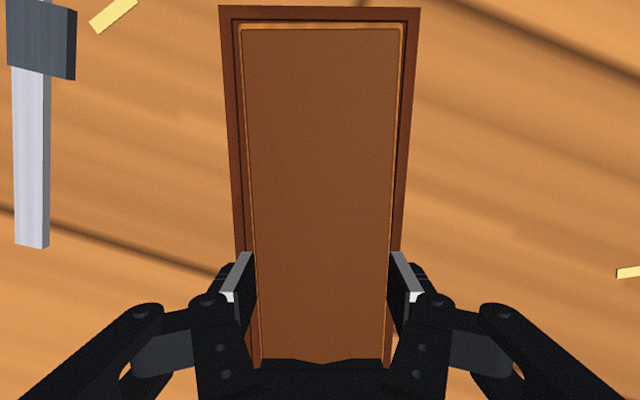

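View pics/s21.png

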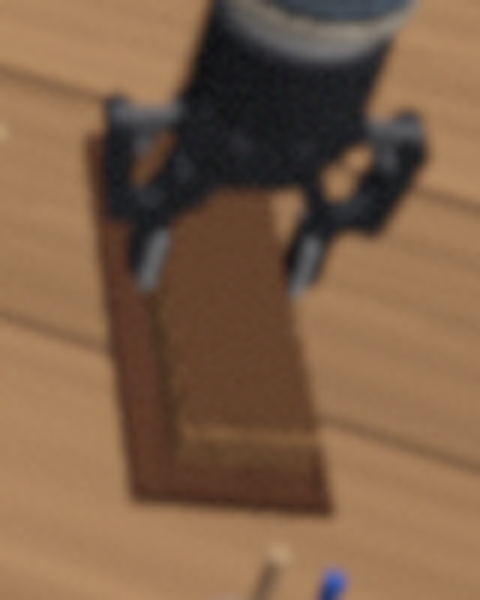

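Well centred, with the tray rim visible from (218,6) to (420,8).

Run:
```python
from h import *
c=wcam();o=get_obs();ax=R.from_quat(o["ee_rot"]).as_matrix()
q=cast(c,[(218,6),(420.5,8)],.009);l=((q-o["ee_pos"])@ax)*1000;print(l,"centre in tool:",l[:,0].mean(),l[:,1].mean()+113,"width",l[1,0]-l[0,0],"tilt",np.degrees(np.arctan2(l[1,1]-l[0,1],l[1,0]-l[0,0])))
```

```text
[[ -43.72969082 -112.84108266   21.50777362]
 [  41.98110446 -112.07392949   21.5313197 ]] centre in tool: -0.8742931797016276 0.5424939279976968 width 85.71079527174206 tilt 0.5128113092627948
```

>>> play_rows(rows=[[[-1,0,3],[0,0,0]],[[-1,0,5],[0,0,0]],[[-1,0,7],[0,0,0]],[[-1,0,7.5],[0,0,0]],[[-1,0,7.5],[0,0,0]]])

```text
clock: 29.78
ee_pos: [0.3867, 0.3275, 0.0223]
ee_rot: [0.576, 0.817, -0.0, -0.0]
force: [0.5, -0.3, -1.8]
grip_width: 0.0584
```

>>> play_rows(rows=[[[0,0,0.5],[0,0,0]],[[0,0,1],[0,0,0]],[[0,0,1],[0,0,0]]])

```text
clock: 30.03
ee_pos: [0.3869, 0.3276, 0.0219]
ee_rot: [0.576, 0.817, 0.0, 0.0]
force: [-0.6, -1.4, 3.7]
grip_width: 0.0586
```

Contact at 3.7 N. I'll release and retreat.

>>> play_rows(rows=[[[0,0,0],[0,0,0]],[[0,0,0],[0,0,0]],[[0,0,0],[0,0,0]],[[0,0,0],[0,0,0]],[[0,0,-15],[0,0,0]],[[0,0,-50],[0,0,0]],[[0,0,-90],[0,0,0]],[[0,0,-130],[0,0,0]],[[0,0,-170],[0,0,0]],[[0,0,-210],[0,0,0]],[[0,0,-240],[0,0,0]],[[0,0,-240],[0,0,0]]], jaw=0)

```text
clock: 31.03
ee_pos: [0.3886, 0.3289, 0.2677]
ee_rot: [0.576, 0.817, 0.005, 0.002]
force: [-0.7, 0.2, 0.7]
grip_width: 0.0855
```

>>> play_rows(rows=[[[0,0,0],[0,0,0]],[[0,0,0],[0,0,0]]])

```text
clock: 31.2
ee_pos: [0.3865, 0.3273, 0.2606]
ee_rot: [0.576, 0.817, -0.001, -0.0]
force: [-0.1, 0.1, -0.0]
grip_width: 0.0857
```

Run:
```python
from h import *
c=wcam();big(c,"w22.png");o=get_obs();print(o["ee_pos"],o["force"],o["clock"])
s=camera("scene");big(s,"s22.png")
```

```text
[0.38632783 0.32725132 0.26015189] [ 0.61587885  0.88782419 -0.62399625] 31.25
```

View pics/w22.png

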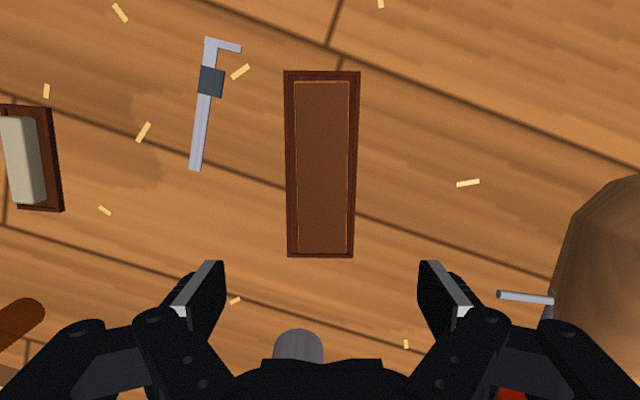

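View pics/s22.png

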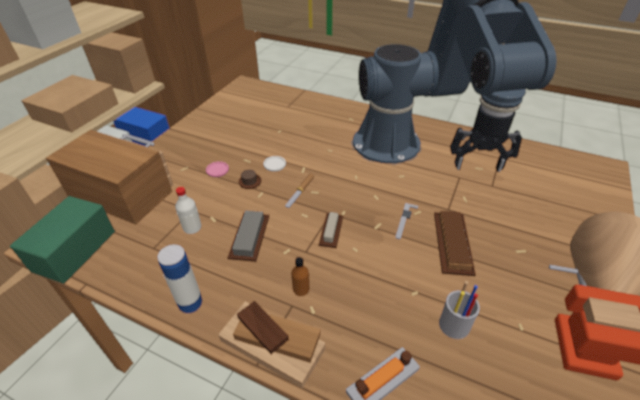

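All four are in their trays, and the bottle and jar are in their original places. One quick numerical check before handing in.

Run:
```python
from h import *
s=camera("scene");im=s["img"];hsv=cv2.cvtColor(im,cv2.COLOR_RGB2HSV)
for n,z,p in(("slip",.029,(.49,-.004)),("stone",.033,(.609,-.206))):
    uv=proj(s,[*p,z])[0].astype(int);print(n,uv,end=" ");blob(s,(hsv[...,1]<75)&(hsv[...,2]>85),uv,z)
c=wcam();im=c["img"]
for uv in [[(294,81),(350,81),(348,255),(296,255)]]:
    q=cast(c,uv,.031);print("strop",rect(q*1.0))
q=cast(c,[(283,70.5),(360.5,71),(353.5,257.5),(287,257.5)],.009);print("tray",rect(q))
print(np.round(proj(s,[[.401,-.337,.035],[.401,-.337,.009]]),1))
a=cv2.imread("pics/scene0.png")[250:345,280:490].astype(int);b=im=s["img"][250:345,280:490,::-1].astype(int)
d=np.abs(a-b).sum(2);print("oil diff",d[0:50,5:35].mean(),"jar diff",d[30:90,155:205].mean())
big(s,"s23.png",(215,150,305,200),7)
```

```text
slip [329 223] blob [496.7   0.9 116.3  29.8  14.4] area 305 bbox [323 212  16  30]
stone [247 228] blob [ 610.4 -203.7  150.8   56.6   19. ] area 777 bbox [232 211  31  40]
strop [385.8 327.8 198.7  63.3  19.6]
tray [387.1 326.7 225.1  86.1  19.2]
[[247.7 173.7]
 [248.7 179.8]]
oil diff 11.198666666666666 jar diff 11.789333333333333
```

View pics/s23.png

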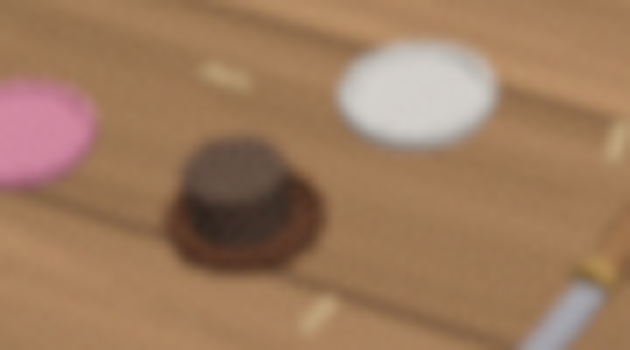

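```bash
python3 -c "
from cell import close_job
print(close_job())"
```

```text
the job is handed in; nothing more can be done
None
```

I took the stack apart from the top down (slip, round stone, bench stone, strop) and laid each piece in its matching dark tray. The job was handed in at about 31 s of the 112 s allowed.

**Placing:** I lowered each piece until it touched, then released it. Contact force readings were about 4 to 11 N.

**Last checks:**
- **Strop:** it lies leather up, and its centre is within about 2 mm of its tray's centre in the final wrist view.
- **Bench stone:** it is within about 3 mm of its tray's centre in the scene view.
- **Slip and round stone:** they look flat and inside their rims in the pictures. I did not get a clean final measurement of either:
  - **Slip:** the scene-view colour mask also took in its side face. It read 116 x 30 mm, about 8 mm off centre, so I set that reading aside and relied on the wrist picture taken after release.
  - **Round stone:** I judged it only by eye in the pictures.
- **Oil bottle and jar:** both appear unmoved; the scene picture matches the first one around them. The gripper was clear of everything.

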